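# Clamp a gearbox housing in a quick-release vise

### The job

Clamp the gearbox housing in the quick-release vise: press the release lever down in its dish and, keeping it down, slide the moving jaw up until it gently holds the housing snug and square against the fixed jaw, then let the lever spring back up so that the half-nut locks. Then screw it tight with half a turn of the crank, clockwise as seen from the crank's end of the vise, and let go. The casting is thin, so do not ram it with the sliding jaw or overtighten it, never force the jaw along without the lever pressed, and leave the parts bin, screwdriver and jar alone.

Things in the scene. Friction and masses are not known exactly. Their poses are not given: they have to be found in the camera images.
- vise: Grey bench vise fixed to the table, 130 x 290 mm base, flat steel bed with its top 45 mm above the table. Origin at table level on the vise's centre line. Its y axis is the sliding direction: the fixed jaw block is at the +y end (y = 70 to 117 mm, top 125 mm up), the moving jaw and the crank towards -y. x is across, z up. The crank's end is the -y end.
- fixed_face (a point): Centre of the face of the black rubber facing (96 mm wide, 72 mm high) on the fixed jaw, where the housing seats. The facing gives way along +y like a spring of 14 N per mm, at most 10 mm. Its axes are the vise's.
- jaw_face (a point): Centre of the face of the steel moving jaw (96 mm wide, 78 mm high), 86 mm above the table. It faces +y. Its axes are the vise's. It belongs to the carriage and also advances 5 mm along +y out of the carriage for each turn of the crank.
- housing_mid (a point): Centre of the main block of the loose cast-aluminium gearbox housing (about 0.3 kg), half-way up: block 56 mm (its x) x 60 mm (its y, the way it is clamped) x 74 mm high, standing on the vise's bed between the jaws, with a round boss 12 mm high on top and one 10 mm long on its -x side. It starts loose, a few mm off the fixed jaw and a little askew; the sliding jaw pushes it along and squares it. Its sides touch the jaws squarely when its y axis is along the vise's y.
- dish (a point): Centre of the floor of the dish at the end of the release lever, on top of the carriage, about 144 mm above the table. The dish is steel, 46 mm across the vise (open at both these sides), 34 mm clear along the vise between two end ridges that stand 10 mm above the floor: shut fingers fit in it, press it down and push on the ridges to slide the carriage. The lever's hinge lies 48 mm from here towards +y and 8 mm above the floor.
- lever (a joint): Release lever angle (rad): 0 at rest (half-nut engaged, carriage locked), grows as the dish is pressed down, stop at 0.25 (dish centre about 12 mm lower). It takes about 10 N on the dish to lift the half-nut clear and about 14 N at the stop; the carriage is free from about 0.06, so press the dish some 6 to 10 mm down. Springs back by itself.
- carriage (a joint): Position of the carriage (moving jaw, lever and crank together) along the vise's y (m): 0 fully back, grows towards the fixed jaw, up to 0.078. With the lever pressed it slides with about 3 N of friction; with the lever up it is locked wherever it stands (fine half-nut, holds well over 60 N).
- hub (a point): Point on the screw's axis, level with the middle of the crank's grip along the vise, 100 mm above the table; rides on the carriage, 150 mm from the jaw face towards -y (crank not turned). The axis is along the vise's y; nothing solid lies here, the crank arm (8 mm thick) is in a plane 35 mm nearer to the jaw.
- grip_mid (a point): Middle of the crank's black round grip: 18 mm diameter, 56 mm long, lying parallel to the vise's y, 42 mm from the screw's axis. It spins freely on its pin. At the start it is on the vise's -x side, about level with the axis; half a turn over the top brings it to the +x side.
- crank (a joint): Angle of the crank (rad), between -0.35 and 0.35 at the start; grows as it is turned clockwise seen from the crank's end (top of the circle moving towards the vise's +x), which tightens. Friction about 0.12 N m (3 N at the grip); it stays where it is left.
- parts_bin_in (a point): Middle of the floor of a blue open parts bin 140 x 100 x 60 mm on the table, to be left alone.
- screwdriver: Screwdriver lying on the table, to be left alone.
- grease_jar: Jar 56 mm in diameter, 60 mm high, on the table, to be left alone. Origin at the centre of its underside.
There are look-alikes about, which are no part of the job. Leave any blue look-alike of the part that bears housing_mid alone.

How it is judged:
By the outcome, as a careful person would: the job done as asked, in the order asked, and still so for the second after the job is handed in, with the robot touching nothing.
It also fails if it takes over 64 s, if anything falls off the work surface, if the arm or the gripper's body presses on something with over 40 N, if the wrist force passes 120 N, or if a joint passes its speed limit or range.

### The arm

A 7-joint arm with a two-finger parallel gripper is mounted at the origin on the work surface. World frame = base frame: x ahead of the robot, y to its left, z up, the work surface at z = 0. Lengths are in m, angles in rad, forces in N, time in s.
With the tool pointing down it reaches from about 0.4 to 0.85 m from the base axis. Payload 10.4 kg.
Tool frame: the origin (TCP) lies on the front face of the gripper's body, between the roots of the fingers; the fingertips stand 73 mm ahead of it and the grasp point (between the pads) lies 54 mm ahead of it; x points along the fingers, y is the direction in which the jaws open and shut, and the axes are right-handed (so a half turn about x gives the same grasp; the last joint's range is limited). The gripper opens to 85 mm and grips with 20 to 120 N. Pads are 22 mm wide; open, the fingers measure 114 mm over their backs; the gripper's body (76 mm by 85 mm) begins 54 mm behind the grasp point. The pads swing forward as they close: fully open they stand 13 mm farther back than shut.
Start: joints at [1.181, 0.332, -0.065, 1.46, 0.022, 1.35, -0.088], TCP at [0.224, -0.583, 0.304] pointing down, gripper open.
Joint ranges: [-2.6, 2.6], [-0.5, 2.12], [-1.47, 1.34], [0.16, 2.42], [-1.27, 4.41], [0.06, 2.06], [-2.6, 2.6]. Speed limits (rad/s): [2.22, 2.22, 2.79, 2.79, 3.14, 3.14, 3.14].

### API

Orientations are given as a unit quaternion [x, y, z, w].
In Python, from workcell import manip gives the robot as it stands. The module is installed in compiled form; this text tells all that it offers.
- The arm moves only by the tool arm_command, never from a script. Its argument "moves" is a list that holds one entry, the list of rows, each a list of 5 numbers: the closure, from 0 (fully open) to 1 (shut), then the shift along the tool's x, y, z in units of 25 mm (1.0 is 25 mm), then the turn about the tool's x in degrees. A call has 1 to 12 rows; each row shifts and turns the commanded pose from where the row before left it, along the tool's axes as they then stand; what a row does not reach is not made up. A row lasts 1/12 s, in which the tool goes at most 41.7 mm and 7.16 degrees, less where a joint would pass 70% of its speed; a pose out of reach is approached as far as the arm can. A call is refused whole if a number of a shift passes 1 or a number of a turn 7.16, either way. A call with a gripper value outside its range is refused whole. The fingers move at their own pace and stop on an object; "force" is the grip in N (left out, the last holds). Time passes only in rows, so rows that do not move let the fingers close. It gives the time, the measured TCP pose, the force and the opening at its end, in the units of the state.
- manip.get_obs(): the state, without advancing time (a new reading comes with each control period).
- manip.camera(name): name is "scene" or "side" or "wrist"; returns the picture (480x640x3 uint8, red, green, blue); there is no depth.
- manip.camera_info(name): a dict with "vfov" (degrees; the focal length in pixels is half the picture's height over the tangent of half this angle, whatever the lens; pixels are square), "cx", "cy" (the principal point, pixels), "dist_coeffs" ([k1, k2, p1, p2, k3] as OpenCV has them; the pictures are not rectified), "pose" (4x4, takes a point from camera to world coordinates). Camera axes: x right, y down, z forward; pixel columns grow to the right and rows downward; lengths in m; the calibration is good to about 2 mm. A picture is of the moment at which its call begins: read the wrist's pose just before it. camera_info takes no time and is no camera call; for the wrist camera it gives the pose at the moment of the call.
- manip.hand_in(): hands the job in, once; it reports no verdict.
Trained networks look in the newest picture that a camera, given by its name, has taken for a name from the list of things; names that differ only in an ending like _2 or _b are one class to them, and where a whole thing is asked for, a point or a joint stands for the part that bears it (a point fixed in the world has none). Each returns a list of dicts, best first, with "confidence" (0 to 1); they miss things now and then, are a little off and sometimes report something else, mostly with a low value. They report only what shows in the picture. A call takes as long as a camera call. They do not tell look-alikes from the thing itself.
- manip.regions_of(query, camera): "mask" (480x640 bool, what is visible of it) and "rect" ([left, top, right, bottom] in pixels, round what is visible of it).
- manip.pinpoint(query, camera): "pixel" ([row, column] in pixels: a listed point, or the origin of a listed thing).
The state is a dict: "clock": time; "joint_pos": joint angles; "joint_velocities": joint speeds; "tau": joint torques, N m; "position": TCP position; "ee_rot": TCP orientation; "ft_force": force on the tool from outside, world axes, zero at the start; "torque": the same for the moment, N m; "grip_width": opening from 0.0 (shut) to 1.0 (fully open).
Only numpy, scipy, OpenCV 4.12 (cv2) and the standard library are available. Lean on these libraries where they do the work, as an engineer would, in place of code of your own. Each camera call takes 0.05 s, during which the arm holds its last target.

## Working session

There is one attempt and no reset: what is moved stays moved. The work goes in short steps, Python scripts to look and compute and a tool call to move; the robot and the scene stay as the last step left them, time stands still between calls to the robot, and variables do not carry over. Pictures are saved under pics/ and viewed, and the job is handed in when it is done.

Besides the shell and the picture viewer there is one more tool, called after ">>>" by a JSON object that holds its "api" and its "payload". arm_command: Moves the arm, as the interface text tells. Its arguments: {"type":"object","properties":{"moves":{"type":"array","items":{"type":"array","items":{"type":"array","items":{"type":"number"}}}},"force":{"type":"number"}},"required":["moves"]}

```bash
mkdir -p pics; ls; python3 - <<'E'
from workcell import manip
import cv2,numpy as np
print(manip.get_obs())
for c in ["scene","side","wrist"]:
    i=manip.camera_info(c); print(c,i)
    im=manip.camera(c); cv2.imwrite(f"pics/{c}0.png",im[:,:,::-1])
    for q in ["fixed_face","jaw_face","housing_mid","dish","hub","grip_mid","vise","parts_bin_in","screwdriver","grease_jar"]:
        try: print(c,q,[(np.round(r["pixel"],1).tolist(),round(r["confidence"],2)) for r in manip.pinpoint(q,c)][:4])
        except Exception as e: print(q,e)
E
```

```text
pics
{'clock': 0.0, 'joint_pos': array([ 1.18140857,  0.33285412, -0.06467004,  1.46095126,  0.02164779,
        1.34991455, -0.08849014]), 'joint_velocities': array([ 0.00031564, -0.00029227, -0.00105627, -0.00135669, -0.00169861,
        0.00193494,  0.00049627]), 'tau': array([ 3.99683086e-05, -6.25453591e+01,  4.88818204e-02, -3.91607344e+01,
        1.61883520e-02,  9.90855420e-03,  4.28778753e-05]), 'position': array([ 0.22400751, -0.58317791,  0.30312215]), 'ee_rot': array([-0.69511276, -0.12944556,  0.69538298, -0.12847029]), 'ft_force': array([-0.26256689, -0.287354  ,  0.48182891]), 'torque': array([0.01537516, 0.0597502 , 0.00352804]), 'grip_width': 0.9991290710580387}
scene {'vfov': 52.99858580021129, 'cx': 319.02546481255104, 'cy': 242.59577031527192, 'dist_coeffs': array([-0.09198736,  0.        ,  0.        ,  0.        ,  0.        ]), 'pose': array([[-0.26553981,  0.54803583, -0.79318683,  1.44294494],
       [ 0.96382085,  0.1706936 , -0.2047268 ,  0.2670186 ],
       [ 0.02319429, -0.81885312, -0.5735343 ,  0.7389151 ],
       [ 0.        ,  0.        ,  0.        
[... 1401 characters left out ...]
t {'vfov': 67.31566479696205, 'cx': 322.37869676998014, 'cy': 234.3009114704708, 'dist_coeffs': array([-0.05632324,  0.        ,  0.        ,  0.        ,  0.        ]), 'pose': array([[ 3.59386881e-01, -8.90464698e-01, -2.79130242e-01,
         2.95743304e-01],
       [-9.33188494e-01, -3.42756444e-01, -1.08061346e-01,
        -5.55643995e-01],
       [ 5.51124724e-04,  2.99316960e-01, -9.54153580e-01,
         3.73126560e-01],
       [ 0.00000000e+00,  0.00000000e+00,  0.00000000e+00,
         1.00000000e+00]])}
wrist fixed_face []
wrist jaw_face []
wrist housing_mid []
wrist dish []
wrist hub []
wrist grip_mid []
wrist vise []
wrist parts_bin_in []
wrist screwdriver []
wrist grease_jar []
```

View pics/scene0.png

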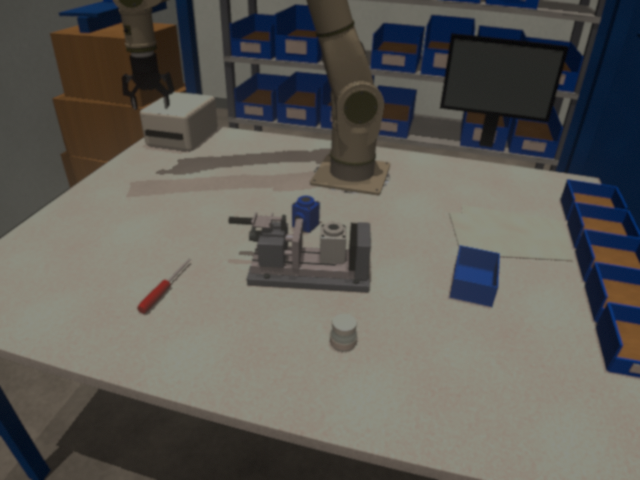

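View pics/side0.png

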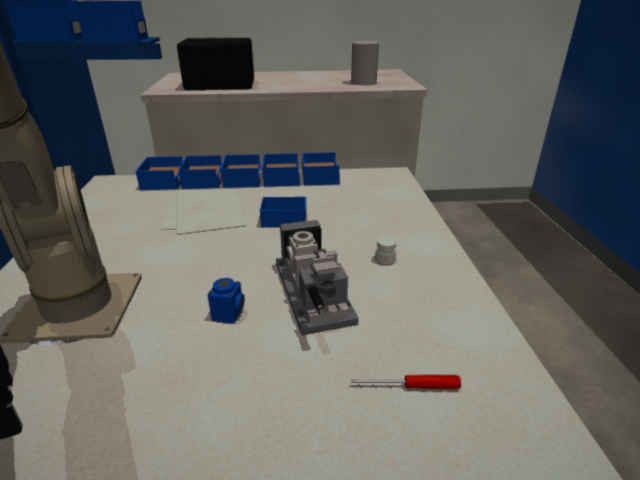

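The scene view shows the vise centred near (265,310), with its grip at (220,240) and the grey housing at (245,333). There is a blue look-alike at (213,306). The side view shows the vise at (280,312), the grey housing at (250,303), the blue one at (300,226), the jar at (252,386) and the screwdriver at (382,405).

```bash
cat > h.py <<'E'
from workcell import manip
import cv2,numpy as np
from scipy.spatial.transform import Rotation as R
from scipy.optimize import least_squares
def K(i):
    f=240/np.tan(np.radians(i["vfov"]/2)); return np.array([[f,0,i["cx"]],[0,f,i["cy"]],[0,0,1]])
def ray(i,rc):
    p=cv2.undistortPoints(np.array([[[rc[1],rc[0]]]],float),K(i),i["dist_coeffs"])[0,0]
    d=i["pose"][:3,:3]@np.array([p[0],p[1],1]); return i["pose"][:3,3],d/np.linalg.norm(d)
def tri(l):
    A=0;b=0
    for i,rc in l:
        o,d=ray(i,rc);P=np.eye(3)-np.outer(d,d);A=A+P;b=b+P@o
    x=np.linalg.solve(A,b)
    return x,[np.linalg.norm((np.eye(3)-np.outer(ray(i,rc)[1],ray(i,rc)[1]))@(x-i["pose"][:3,3])) for i,rc in l]
def atz(i,rc,z):
    o,d=ray(i,rc);return o+d*(z-o[2])/d[2]
def proj(i,X):
    T=np.linalg.inv(i["pose"]);r=cv2.Rodrigues(T[:3,:3])[0]
    return cv2.projectPoints(np.atleast_2d(X).astype(float),r,T[:3,3],K(i),i["dist_coeffs"])[0][:,0,::-1]
def crop(im,name,r0,r1,c0,c1,s):
    cv2.imwrite("pics/"+name,cv2.resize(im[r0:r1,c0:c1,::-1],None,fx=s,fy=s,interpolation=cv2.INTER_CUBIC))
E
python3 - <<'E'
from h import *
s=manip.camera_info("scene");d=manip.camera_info("side")
P={"fixed":([243.7,348.1],[299.2,334.8]),"jaw":([243.1,296.3],[266.9,315.3]),"hous":([244.7,333.2],[252,303.3]),"dish":([219,261.3],[268.2,324.2]),"grip":([220.4,242.8],[294,314.7]),"hub":([233,237.4],[302.1,332.6]),"vise":([272.5,315],[289.5,312.6]),"jar":([348,342.8],[258.7,385.3])}
for k,(a,b) in P.items():
    x,e=tri([(s,a),(d,b)]);print(k,np.round(x,4),np.round(e,4))
for n,z in [("dish",.144),("jaw",.086),("hous",.082),("vise",0),("fixed",.086),("grip",.1)]:
    print(n,np.round(atz(s,P[n][0],z),4),np.round(atz(d,P[n][1],z),4))
im=cv2.imread("pics/scene0.png")[:,:,::-1];crop(im,"sc1.png",185,300,220,380,5)
im=cv2.imread("pics/side0.png")[:,:,::-1];crop(im,"sd1.png",210,340,200,400,4)
E
```

```text
fixed [0.5589 0.0546 0.0276] [0.0814 0.0814]
jaw [ 0.5562 -0.0155  0.0877] [0.0026 0.0026]
hous [0.5305 0.0667 0.0808] [0.0005 0.0005]
dish [ 0.5672 -0.0993  0.142 ] [0.0012 0.0012]
grip [ 0.5454 -0.1549  0.1164] [0.001 0.001]
hub [ 0.5793 -0.1575  0.0988] [0.0015 0.0015]
vise [ 0.5485  0.0267 -0.0016] [0.0021 0.0021]
jar [ 0.7596  0.1509 -0.0051] [0.0046 0.0046]
dish [ 0.5683 -0.0979  0.144 ] [ 0.5677 -0.1041  0.144 ]
jaw [ 0.5579 -0.0167  0.086 ] [ 0.5549 -0.0092  0.086 ]
hous [0.5328 0.0669 0.082 ] [0.5302 0.0655 0.082 ]
vise [0.5475 0.0278 0.    ] [0.5496 0.0217 0.    ]
fixed [0.5239 0.1008 0.086 ] [ 0.5874 -0.1335  0.086 ]
grip [ 0.5233 -0.1661  0.1   ] [ 0.5461 -0.1315  0.1   ]
```

View pics/sc1.png

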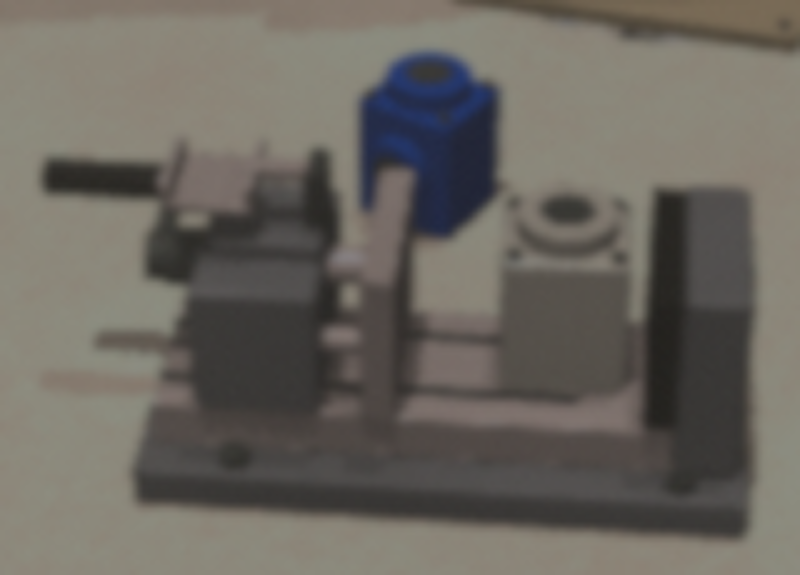

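View pics/sd1.png

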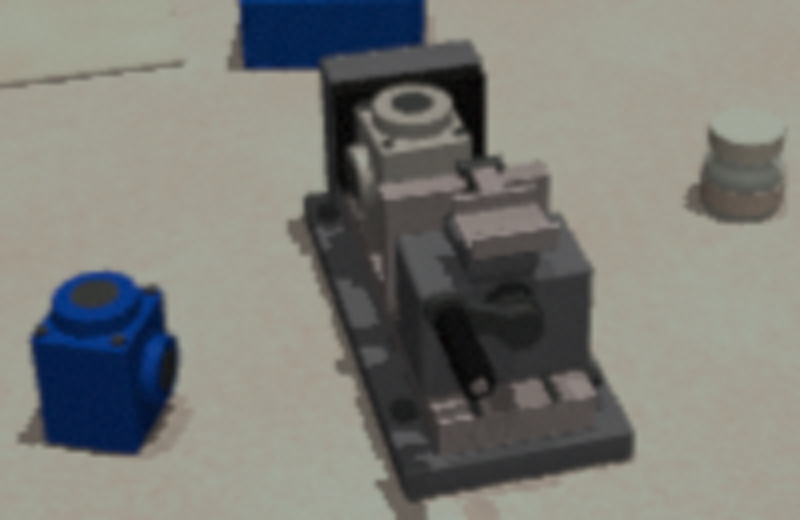

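```bash
python3 - <<'E'
from h import *
o=manip.get_obs();M=R.from_quat(o["ee_rot"]).as_matrix();print(np.round(M,3))
i=manip.camera_info("wrist");p=o["position"]
print("cam in tool",np.round(M.T@(i["pose"][:3,3]-p),4)); print(np.round(M.T@i["pose"][:3,:3],3))
print("delta to above (0.56,-0.09) in tool", M.T@(np.array([.56,-.09,.30])-p)/.025)
E
```

```text
[[ 0.     0.359 -0.933]
 [-0.    -0.933 -0.359]
 [-1.     0.    -0.   ]]
cam in tool [-0.0692 -0.0003 -0.0768]
[[-0.    -0.299  0.954]
 [ 1.     0.001  0.001]
 [-0.001  0.954  0.299]]
delta to above (0.56,-0.09) in tool [  0.15693971 -13.60714784 -19.61772884]
```

>>> {"api": "arm_command", "payload": {"moves": [[[0,0,-0.7,-1,0],[0,0,-0.7,-1,0],[0,0,-0.7,-1,0],[0,0,-0.7,-1,0],[0,0,-0.7,-1,0],[0,0,-0.7,-1,0],[0,0,-0.7,-1,0],[0,0,-0.7,-1,0],[0,0,-0.7,-1,0],[0,0,-0.7,-1,0],[0,0,-0.7,-1,0],[0,0,-0.7,-1,0]]]}}

```text
clock: 2.65
position: [0.4295, -0.2785, 0.3042]
ee_rot: [0.695, 0.129, -0.695, 0.129]
ft_force: [1.3, -0.5, 0.1]
grip_width: 1.0
```

>>> {"api": "arm_command", "payload": {"moves": [[[1,0,-0.7,-1,0],[1,0,-0.7,-1,0],[1,0,-0.7,-1,0],[1,0,-0.7,-1,0],[1,0,-0.7,-1,0],[1,0,-0.7,-1,0],[1,0,-0.7,-1,0]]]}}

```text
clock: 3.23
position: [0.549, -0.1014, 0.3041]
ee_rot: [0.695, 0.129, -0.695, 0.129]
ft_force: [0.2, -0.9, 0.5]
grip_width: 0.011
```

>>> {"api": "arm_command", "payload": {"moves": [[[1,0,0,0,-7.1],[1,0,0,0,-7.1],[1,0,0,0,-7.1],[1,0,0,0,-7.1],[1,0,0,0,-7.1],[1,0,0,0,-7.1],[1,0,0,0,-7.1],[1,0,0,0,-7.1],[1,0,0,0,-7.1],[1,0,0,0,-7.1],[1,0,0,0,-7.1],[1,0,0,0,0]]]}}

```text
clock: 4.23
position: [0.5483, -0.1028, 0.304]
ee_rot: [0.457, 0.539, -0.457, 0.54]
ft_force: [-0.2, 0.3, -0.7]
grip_width: -0.0
```

```bash
python3 - <<'E'
from h import *
o=manip.get_obs();M=R.from_quat(o["ee_rot"]).as_matrix();print(o["clock"],o["position"],o["joint_pos"],o["ft_force"],o["grip_width"]);print(np.round(M,3))
i=manip.camera_info("wrist");im=manip.camera("wrist");cv2.imwrite("pics/w1.png",im[:,:,::-1])
for q in ["fixed_face","jaw_face","housing_mid","dish","hub","grip_mid","vise"]:
    r=manip.pinpoint(q,"wrist")
    print(q,[(np.round(a["pixel"],1).tolist(),round(a["confidence"],2)) for a in r][:4])
np.save("w1pose.npy",i["pose"])
E
```

```text
4.2333 [ 0.54831081 -0.10280781  0.30398056] [ 0.65307114  0.24376435 -0.64021083  1.61474804  0.14902321  1.33238904
  0.15669694] [-0.17711967  0.31988467 -0.72381605] -0.00040854499282675375
[[ 0.     0.986  0.164]
 [-0.     0.164 -0.986]
 [-1.     0.     0.   ]]
fixed_face []
jaw_face []
housing_mid [([123.7, 115.5], 0.93)]
dish [([235.6, 362.0], 0.69)]
hub []
grip_mid [([298.9, 305.5], 0.73)]
vise [([56.6, 342.0], 0.89)]
```

View pics/w1.png

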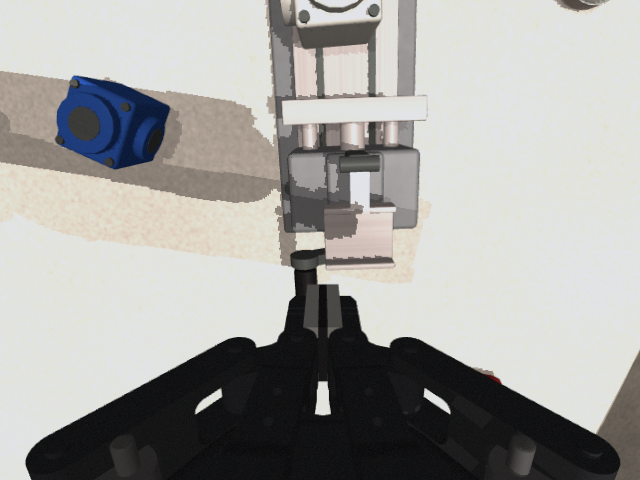

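Wrist view: dish at (237,360) between ridges at rows 209 and 266, moving jaw plate at row 110, grey housing at the top near (15,340), blue look-alike at (125,115), and the fingers at (310,323).

```bash
python3 - <<'E'
from h import *
i=manip.camera_info("wrist")
im=cv2.imread("pics/w1.png")[:,:,::-1];crop(im,"w1c.png",80,300,260,450,4)
crop(im,"w1d.png",140,300,260,450,4)
for n,rc,z in [("jawTL",(97,285),.125),("jawTR",(96,427),.125),("dishfloor",(237,360),.144),("nrL",(263,325.5),.154),("nrR",(262,394),.154),("frL",(207,325.5),.154),("frR",(206,394),.154)]:
    print(n,np.round(atz(i,rc,z),4))
E
```

```text
jawTL [ 0.5101 -0.0153  0.125 ]
jawTR [6.012e-01 3.000e-04 1.250e-01]
dishfloor [ 0.573  -0.0957  0.144 ]
nrL [ 0.5525 -0.1139  0.154 ]
nrR [ 0.5967 -0.1061  0.154 ]
frL [ 0.5465 -0.0769  0.154 ]
frR [ 0.5886 -0.0694  0.154 ]
```

View pics/w1d.png

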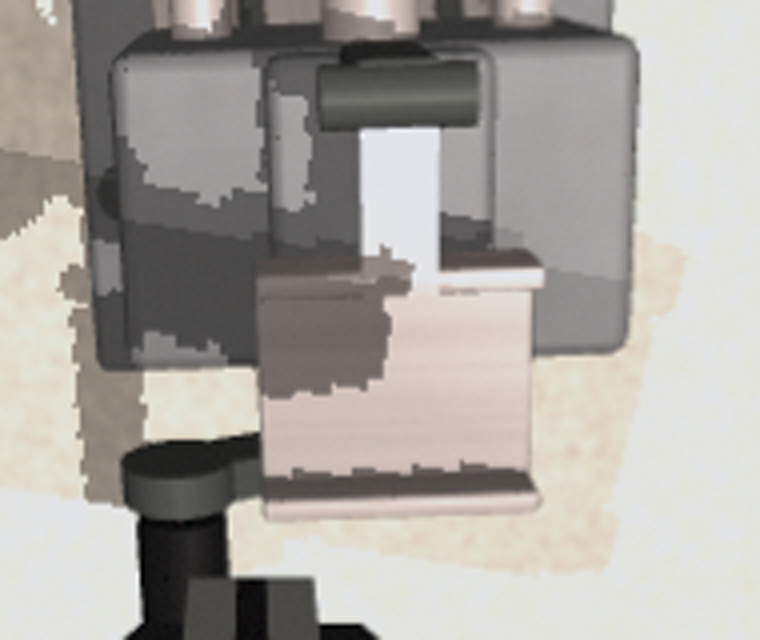

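```bash
python3 - <<'E'
from h import *
i=manip.camera_info("wrist");o=manip.get_obs()
M=R.from_quat(o["ee_rot"]).as_matrix();p=o["position"]
a=np.radians(9.8);ux=np.array([np.cos(a),np.sin(a),0]);uy=np.array([-np.sin(a),np.cos(a),0])
A=atz(i,(264.3,360),.154);B=atz(i,(212,360),.154);C=atz(i,(257.5,360),.144)
J=atz(i,(96.5,356),.125)
for n,X in [("near in top",A),("far in top",B),("near floor",C),("jaw",J),("tcp",p)]: print(n,np.round(X,4),"vise-ish",np.round([X@ux,X@uy],4))
print("px of fingertip shut", proj(i,p+M@np.array([.073,0,0])))
s=manip.camera_info("scene");d=manip.camera_info("side")
for n,c in [("hub",(.5793,-.1575,.0988)),("jaw2",(.5562,-.0155,.0877)),("vise",(.5485,.0267,0)),("hous",(.5305,.0667,.08)),("dish",(.5672,-.0993,.142)),("grip",(.5454,-.1549,.1164))]:
    X=np.array(c);print(n,np.round([X@ux,X@uy],4))
E
```

```text
near in top [ 0.575  -0.1112  0.154 ] vise-ish [ 0.5477 -0.2074]
far in top [ 0.5683 -0.0766  0.154 ] vise-ish [ 0.547  -0.1722]
near floor [ 0.5758 -0.1101  0.144 ] vise-ish [ 0.5486 -0.2065]
jaw [ 0.5556 -0.0077  0.125 ] vise-ish [ 0.5461 -0.1021]
tcp [ 0.5483 -0.1027  0.3039] vise-ish [ 0.5228 -0.1945]
px of fingertip shut [[303.78666723 321.51679039]]
hub [ 0.544  -0.2538]
jaw2 [ 0.5454 -0.1099]
vise [ 0.545 -0.067]
hous [ 0.5341 -0.0246]
dish [ 0.542  -0.1944]
grip [ 0.5111 -0.2455]
```

>>> {"api": "arm_command", "payload": {"moves": [[[1,0,0.97,-0.2,-0.4],[1,0.4,0,0,0],[1,0.6,0,0,0],[1,0.6,0,0,0],[1,0.6,0,0,0],[1,0.4,0,0,0],[1,0.2,0,0,0],[1,0,0,0,0],[1,0,0,0,0]]]}}

```text
clock: 5.38
position: [0.5716, -0.0939, 0.2343]
ee_rot: [0.457, 0.54, -0.457, 0.54]
ft_force: [0.4, 0.3, 0.0]
grip_width: 0.001
```

```bash
python3 - <<'E'
from h import *
o=manip.get_obs();M=R.from_quat(o["ee_rot"]).as_matrix();print(o["clock"],o["position"],o["ft_force"]);print(np.round(M,3))
a=np.radians(9.8);ux=np.array([np.cos(a),np.sin(a),0]);uy=np.array([-np.sin(a),np.cos(a),0])
print(o["position"]@ux,o["position"]@uy)
w=manip.camera("wrist");s=manip.camera("scene");d=manip.camera("side")
cv2.imwrite("pics/w2.png",w[:,:,::-1])
A=cv2.resize(s[185:300,220:380,::-1],None,fx=3.5,fy=3.5,interpolation=2);B=cv2.resize(d[210:340,240:400,::-1],None,fx=3.5,fy=3.5,interpolation=2)
cv2.imwrite("pics/s2.png",A);cv2.imwrite("pics/d2.png",B);cv2.imwrite("pics/w2c.png",cv2.resize(w[0:330,200:460,::-1],None,fx=1.8,fy=1.8))
E
```

```text
5.3833 [ 0.57162058 -0.09388513  0.23430559] [0.39624112 0.255082   0.0375034 ]
[[ 0.     0.986  0.165]
 [-0.     0.165 -0.986]
 [-1.     0.     0.   ]]
0.5472992904658536 -0.18981040167723273
```

View pics/w2c.png

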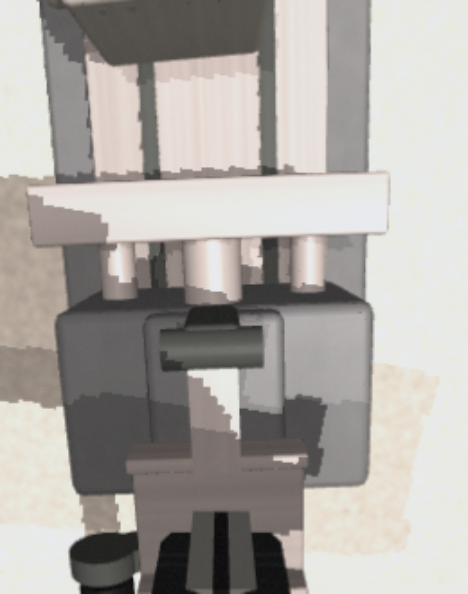

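View pics/d2.png

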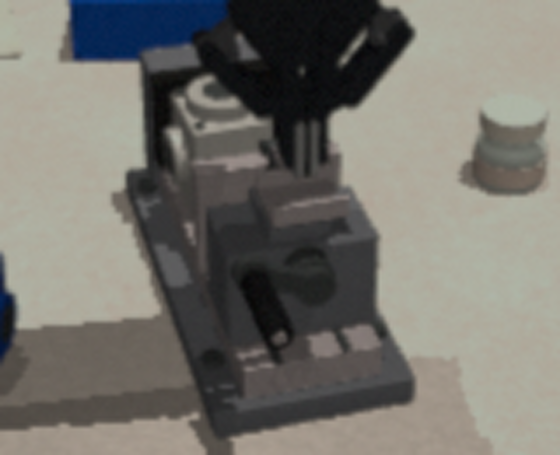

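View pics/s2.png

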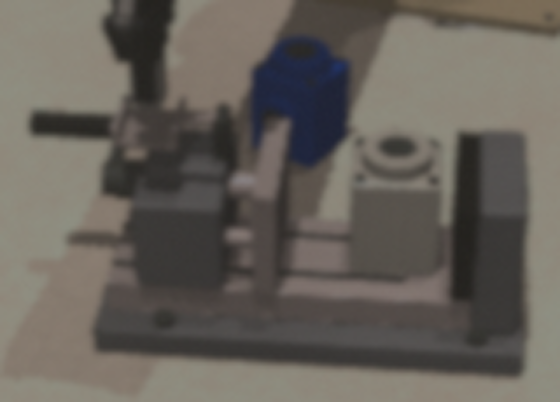

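The fingers are centred over the dish in all three views, and the housing is grey against the black facing.

>>> {"api": "arm_command", "payload": {"moves": [[[1,0.3,0,0,0],[1,0.2,0,0,0],[1,0.12,0,0,0],[1,0.04,0,0,0],[1,0.04,0,0,0],[1,0,0,0,0]]]}}

```text
clock: 6.03
position: [0.5714, -0.0939, 0.2164]
ee_rot: [0.457, 0.54, -0.457, 0.54]
ft_force: [-1.5, 0.0, 1.9]
grip_width: -0.003
```

>>> {"api": "arm_command", "payload": {"moves": [[[1,0.08,0,0,0],[1,0.08,0,0,0],[1,0,0,0,0],[1,0,0,0,0]]]}}

```text
clock: 6.37
position: [0.5716, -0.0936, 0.2136]
ee_rot: [0.457, 0.54, -0.457, 0.54]
ft_force: [-4.8, 1.9, 12.2]
grip_width: 0.002
```

>>> {"api": "arm_command", "payload": {"moves": [[[1,0.08,0,0,0],[1,0.08,0,0,0],[1,0.04,0,0,0],[1,0,0,0,0],[1,0,0,0,0]]]}}

```text
clock: 6.78
position: [0.5717, -0.0935, 0.2088]
ee_rot: [0.457, 0.54, -0.457, 0.54]
ft_force: [-6.1, 1.2, 12.9]
grip_width: -0.003
```

```bash
cat > st.py <<'E'
from h import *
a=np.radians(9.8);ux=np.array([np.cos(a),np.sin(a),0]);uy=np.array([-np.sin(a),np.cos(a),0])
o=manip.get_obs();p=o["position"];f=o["ft_force"]
print("t",round(o["clock"],2),"u",np.round([p@ux,p@uy,p[2]],4),"f",np.round([f@ux,f@uy,f[2]],1),"tq",np.round(o["torque"],2))
E
python3 st.py; python3 - <<'E'
from h import *
d=manip.camera("side");s=manip.camera("scene");w=manip.camera("wrist")
B=cv2.resize(d[210:340,240:400,::-1],None,fx=3.5,fy=3.5,interpolation=2)
A=cv2.resize(s[185:300,220:380,::-1],None,fx=3.5,fy=3.5,interpolation=2)
cv2.imwrite("pics/d3.png",B);cv2.imwrite("pics/s3.png",A);cv2.imwrite("pics/w3.png",w[:,:,::-1])
E
```

```text
t 6.78 u [ 0.5474 -0.1894  0.2088] f [-5.8  2.2 12.9] tq [0.42 1.52 0.03]
```

View pics/d3.png

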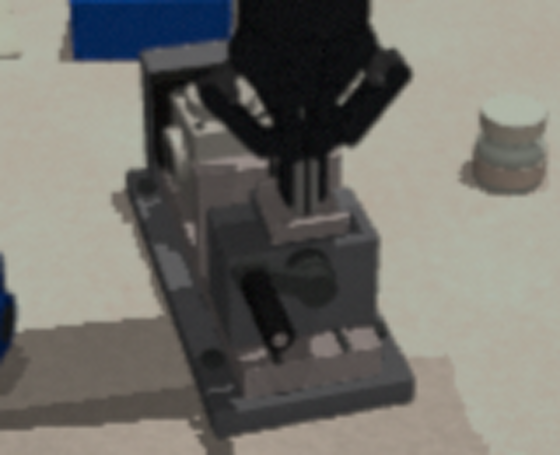

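View pics/w3.png

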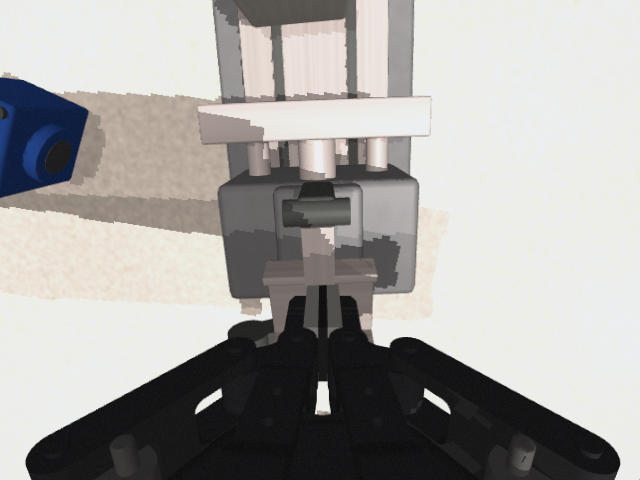

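```bash
python3 - <<'E'
from h import *
a=np.radians(9.8);ux=np.array([np.cos(a),np.sin(a),0]);uy=np.array([-np.sin(a),np.cos(a),0])
i=manip.camera_info("wrist")
im=cv2.imread("pics/w3.png")
cv2.imwrite("pics/w3c.png",cv2.resize(im[0:160,190:450],None,fx=3,fy=3))
for n,rc,z in [("hbotL",(26,283),.045),("hbotR",(19,347),.045),("jawL",(105,200),.125),("jawR",(97,431),.125)]:
    X=atz(i,rc,z);print(n,np.round([X@ux,X@uy],4))
s=manip.camera_info("scene")
# scene0 crop px-> fixed facing top corner near cam, housing top front near, jaw top near
for n,(cx,cy),z in [("rubber face top near",(652,190),.125),("rubber face bottom near",(645,425),.05),("jaw face top near",(412,170),.125),("hous bot near front",(500,388),.045),("hous bot near back",(628,390),.045)]:
    X=atz(s,(185+cy/5,220+cx/5),z);print(n,np.round([X@ux,X@uy],4))
E
```

```text
hbotL [ 0.5254 -0.0584]
hbotR [ 0.5627 -0.0548]
jawL [ 0.4986 -0.1057]
jawR [ 0.5919 -0.103 ]
rubber face top near [0.5032 0.0119]
rubber face bottom near [0.5876 0.017 ]
jaw face top near [ 0.5008 -0.1029]
hous bot near front [ 0.5616 -0.0528]
hous bot near back [0.5554 0.0077]
```

View pics/w3c.png

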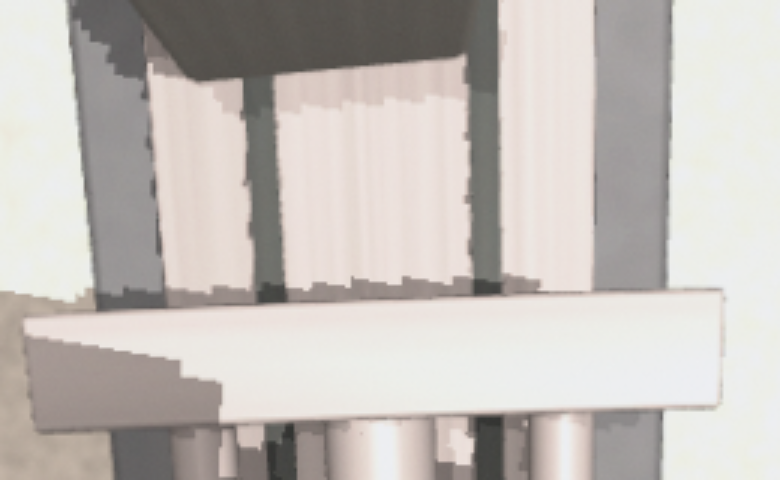

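```bash
python3 - <<'E'
from h import *
i=manip.camera_info("wrist")
def h(P,Q,z):
    A=atz(i,(P[1]/3,190+P[0]/3),z);B=atz(i,(Q[1]/3,190+Q[0]/3),z);v=A-B;print(np.round(A,4),np.round(B,4),"yaw",np.degrees(np.arctan2(-v[0],v[1])))
h((246,80),(258,298),.045);h((272,80),(287,298),.045);h((467,60),(472,285),.045);h((497,5),(502,285),.045);h((594,5),(594,290),.045);h((147,40),(166,305),.045)
h((25,318),(25,318.01),.125)
def hx(P,Q,z):
    A=atz(i,(P[1]/3,190+P[0]/3),z);B=atz(i,(Q[1]/3,190+Q[0]/3),z);v=B-A;print("x-edge",np.degrees(np.arctan2(v[1],v[0])),np.linalg.norm(v))
hx((25,318),(722,289),.125);hx((38,431),(718,407),.125);hx((198,80),(465,55),.045)
o=manip.get_obs();M=R.from_quat(o["ee_rot"]).as_matrix();print(M)
print(i["pose"])
E
```

```text
[0.5214 0.0305 0.045 ] [ 0.5292 -0.0094  0.045 ] yaw 11.094340680324825
[0.5264 0.0313 0.045 ] [ 0.535  -0.0084  0.045 ] yaw 12.287439991440769
[0.5631 0.0411 0.045 ] [5.717e-01 3.000e-04 4.500e-02] yaw 11.86758451123717
[0.567  0.0516 0.045 ] [0.5777 0.0013 0.045 ] yaw 11.966289485242141
[0.5854 0.0549 0.045 ] [0.5964 0.0036 0.045 ] yaw 12.051853649641187
[0.5014 0.0346 0.045 ] [ 0.5107 -0.0137  0.045 ] yaw 10.942649789151115
[ 0.5087 -0.0198  0.125 ] [ 0.5087 -0.0198  0.125 ] yaw 4.489348074027362
x-edge 11.80060749456041 0.09390521435083639
x-edge 11.5218983120142 0.09408955427798893
x-edge 14.2765503376188 0.05210417071083248
[[ 7.82261032e-04  9.86181745e-01  1.65665189e-01]
 [-3.05904980e-04  1.65665468e-01 -9.86181961e-01]
 [-9.99999647e-01  7.20773911e-04  4.31271547e-04]]
[[ 9.86049872e-01  1.58727125e-01  5.01133769e-02  5.59275631e-01]
 [ 1.66449972e-01 -9.40731982e-01 -2.95495761e-01 -1.77643565e-02]
 [ 2.40063623e-04  2.99714928e-01 -9.54028776e-01  2.78016173e-01]
 [ 0.00000000e+00  0.00000000e+00  0.00000000e+00  1.00000000e+00]]
```

The closer view gives a vise yaw of about 11.6°. I'll slide along tool −z with a slight −y correction, checking the force as I go.

>>> {"api": "arm_command", "payload": {"moves": [[[1,0,0,-0.06,0],[1,0,0,-0.1,0],[1,0,-0.01,-0.12,0],[1,0,0,-0.12,0],[1,0,-0.01,-0.12,0],[1,0,0,-0.12,0],[1,0,-0.01,-0.12,0],[1,0,0,-0.12,0],[1,0,-0.01,-0.12,0],[1,0,0,0,0]]]}}

```text
clock: 7.77
position: [0.5667, -0.0698, 0.2088]
ee_rot: [0.457, 0.539, -0.457, 0.54]
ft_force: [-4.5, -2.3, 12.5]
grip_width: 0.003
```

```bash
sed -i 's/9.8/11.6/' st.py; python3 st.py; python3 - <<'E'
from h import *
w=manip.camera("wrist")
cv2.imwrite("pics/w4.png",w[:,:,::-1])
E
```

```text
t 7.77 u [ 0.5411 -0.1824  0.2088] f [-4.9 -1.4 12.5] tq [-0.35  0.99  0.01]
```

View pics/w4.png

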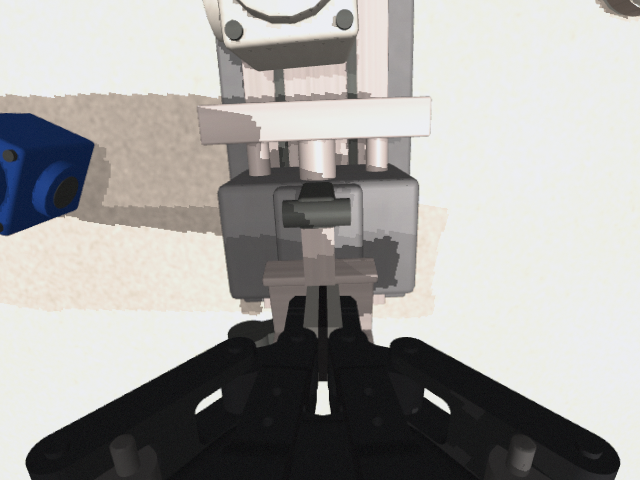

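Carriage follows the fingers, having moved about 24 mm; the housing face is about 23 mm ahead of the jaw.

>>> {"api": "arm_command", "payload": {"moves": [[[1,0,-0.01,-0.08,0],[1,0,0,-0.08,0],[1,0,-0.01,-0.08,0],[1,0,0,-0.08,0],[1,0,-0.01,-0.08,0],[1,0,0,-0.08,0],[1,0,0,-0.08,0],[1,0,0,-0.04,0],[1,0,0,0,0]]]}}

```text
clock: 8.57
position: [0.5637, -0.0555, 0.2089]
ee_rot: [0.457, 0.539, -0.457, 0.541]
ft_force: [-4.5, -2.5, 10.9]
grip_width: -0.001
```

```bash
python3 st.py; python3 - <<'E'
from h import *
w=manip.camera("wrist")
cv2.imwrite("pics/w5.png",w[:,:,::-1])
E
```

```text
t 8.57 u [ 0.541  -0.1677  0.2089] f [-4.9 -1.5 10.9] tq [-0.52  0.92  0.01]
```

View pics/w5.png

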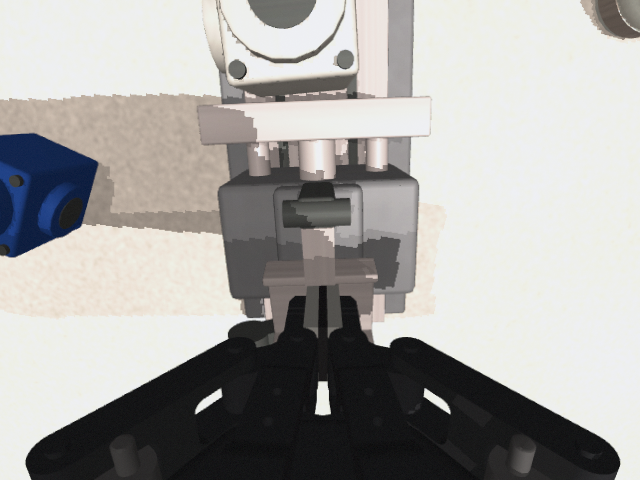

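```bash
python3 - <<'E'
from h import *
a=np.radians(11.6);ux=np.array([np.cos(a),np.sin(a),0]);uy=np.array([-np.sin(a),np.cos(a),0])
i=manip.camera_info("wrist");im=cv2.imread("pics/w5.png")
cv2.imwrite("pics/w5c.png",cv2.resize(im[0:160,190:450],None,fx=3,fy=3))
for n,rc,z in [("hL",(84,228),.119),("hR",(75,355),.119),("jawL",(105,200),.125),("jawR",(97,431),.125)]:
    X=atz(i,rc,z);print(n,np.round([X@ux,X@uy],4))
E
```

```text
hL [ 0.5059 -0.0745]
hR [ 0.5584 -0.0732]
jawL [ 0.4951 -0.0826]
jawR [ 0.5883 -0.083 ]
```

View pics/w5c.png

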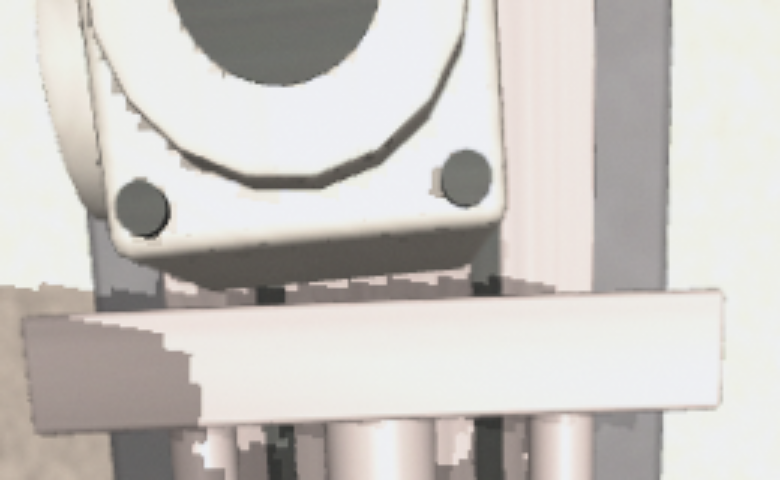

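Gap is about 8.5 mm, with the housing askew about 1.5°. From here I go slowly.

>>> {"api": "arm_command", "payload": {"moves": [[[1,0,0,-0.04,0],[1,0,0,-0.04,0],[1,0,0,-0.04,0],[1,0,0,-0.04,0],[1,0,-0.01,-0.04,0],[1,0,0,-0.04,0],[1,0,0,-0.04,0],[1,0,0,-0.02,0]]]}}

```text
clock: 9.28
position: [0.5623, -0.0484, 0.2088]
ee_rot: [0.457, 0.539, -0.457, 0.541]
ft_force: [-2.6, -4.1, 10.1]
grip_width: 0.001
```

>>> {"api": "arm_command", "payload": {"moves": [[[1,0,0,-0.02,0],[1,0,0,-0.02,0],[1,0,0,-0.02,0],[1,0,0,-0.02,0],[1,0,0,-0.02,0],[1,0,0,-0.02,0],[1,0,0,0,0]]]}}

```text
clock: 9.87
position: [0.5617, -0.0458, 0.2088]
ee_rot: [0.457, 0.538, -0.457, 0.54]
ft_force: [-3.8, -4.2, 11.2]
grip_width: 0.002
```

```bash
python3 st.py; python3 - <<'E'
from h import *
w=manip.camera("wrist");s=manip.camera("scene")
cv2.imwrite("pics/w6.png",cv2.resize(w[0:160,190:450,::-1],None,fx=3,fy=3))
crop(s,"s6.png",185,300,220,380,5)
E
```

```text
t 9.87 u [ 0.541  -0.1579  0.2088] f [-4.6 -3.4 11.2] tq [-0.95  0.84  0.01]
```

View pics/w6.png

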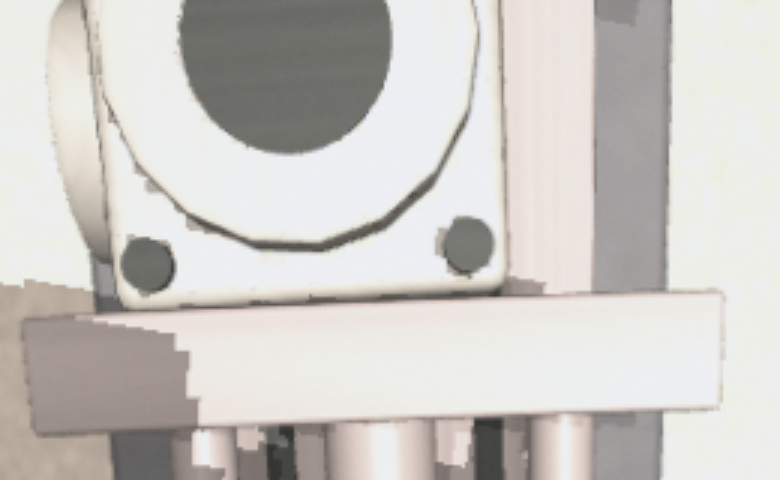

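View pics/s6.png

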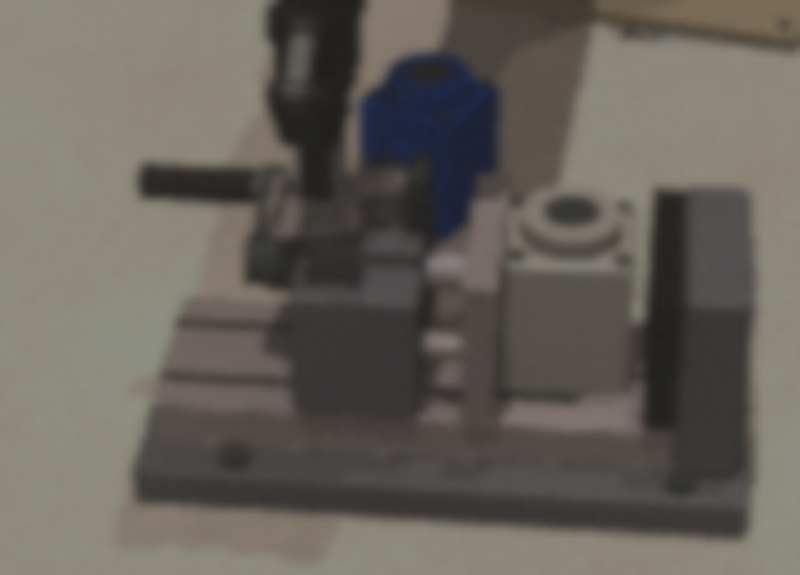

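The jaw is just touching the housing, with the facing still a few mm away. I'll continue at 6 mm/s.

>>> {"api": "arm_command", "payload": {"moves": [[[1,0,0,-0.02,0],[1,0,0,-0.02,0],[1,0,0,-0.02,0],[1,0,0,-0.02,0],[1,0,0,-0.02,0],[1,0,0,-0.02,0]]]}}

```text
clock: 10.47
position: [0.5612, -0.0431, 0.2087]
ee_rot: [0.457, 0.538, -0.458, 0.54]
ft_force: [-3.6, -4.7, 10.1]
grip_width: 0.002
```

```bash
python3 st.py; python3 - <<'E'
from h import *
w=manip.camera("wrist");s=manip.camera("scene")
cv2.imwrite("pics/w7.png",cv2.resize(w[0:160,190:450,::-1],None,fx=3,fy=3))
crop(s,"s7.png",205,285,300,380,8)
E
```

```text
t 10.47 u [ 0.541  -0.1551  0.2087] f [-4.4 -3.9 10.1] tq [-1.11  0.82  0.04]
```

View pics/w7.png

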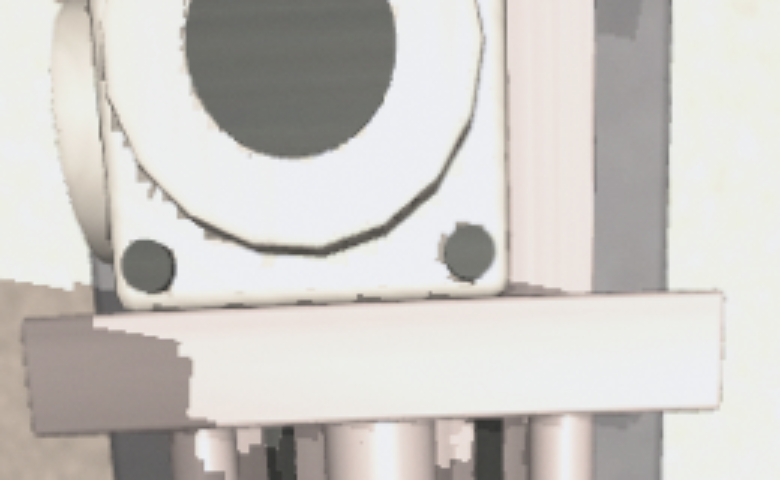

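View pics/s7.png

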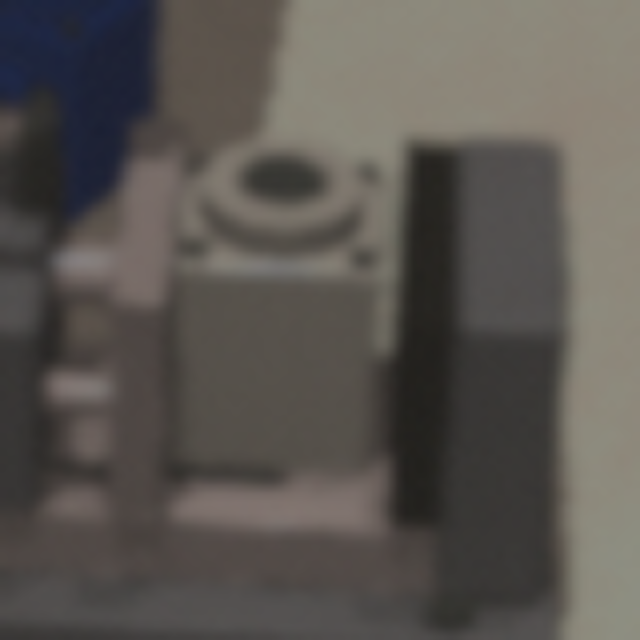

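>>> {"api": "arm_command", "payload": {"moves": [[[1,0,0,-0.02,0],[1,0,0,-0.02,0],[1,0,-0.01,-0.02,0],[1,0,0,-0.02,0],[1,0,0,-0.02,0]]]}}

```text
clock: 10.98
position: [0.5607, -0.0407, 0.2088]
ee_rot: [0.457, 0.538, -0.457, 0.541]
ft_force: [-3.1, -6.6, 10.3]
grip_width: -0.002
```

>>> {"api": "arm_command", "payload": {"moves": [[[1,0,0,-0.02,0],[1,0,0,-0.02,0],[1,0,0,-0.02,0]]]}}

```text
clock: 11.23
position: [0.5603, -0.0392, 0.2087]
ee_rot: [0.457, 0.538, -0.457, 0.54]
ft_force: [-3.8, -5.1, 10.8]
grip_width: 0.002
```

```bash
python3 st.py; python3 - <<'E'
from h import *
w=manip.camera("wrist");s=manip.camera("scene")
cv2.imwrite("pics/w8.png",cv2.resize(w[0:160,190:450,::-1],None,fx=3,fy=3))
crop(s,"s8.png",205,285,300,380,8)
E
```

```text
t 11.23 u [ 0.541  -0.151   0.2087] f [-4.8 -4.2 10.8] tq [-1.11  0.76  0.04]
```

View pics/s8.png

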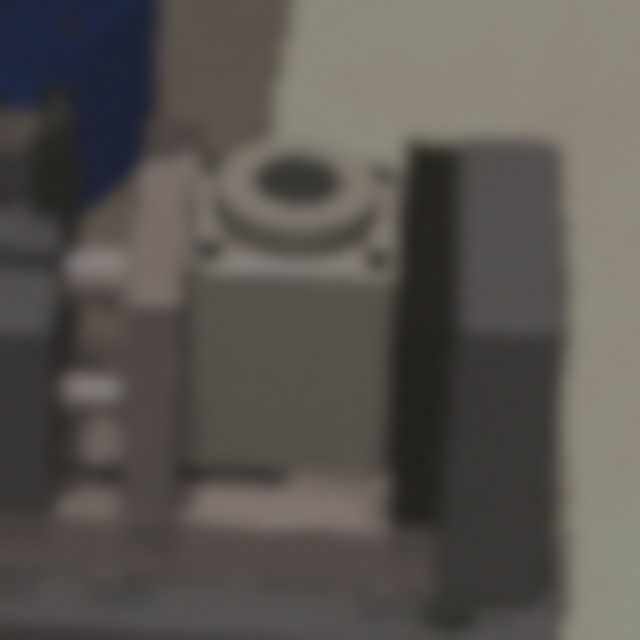

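View pics/w8.png

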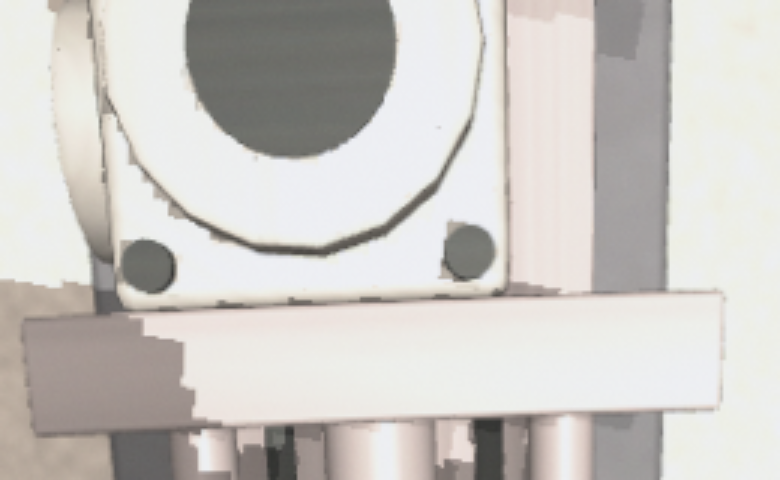

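>>> {"api": "arm_command", "payload": {"moves": [[[1,0,0,-0.02,0],[1,0,0,-0.02,0]]]}}

```text
clock: 11.5
position: [0.5602, -0.0383, 0.2087]
ee_rot: [0.457, 0.538, -0.458, 0.54]
ft_force: [-3.5, -5.0, 10.4]
grip_width: -0.004
```

>>> {"api": "arm_command", "payload": {"moves": [[[1,0,0,-0.02,0],[1,0,0,-0.02,0]]]}}

```text
clock: 11.67
position: [0.56, -0.0375, 0.2087]
ee_rot: [0.457, 0.538, -0.458, 0.541]
ft_force: [-2.4, -6.6, 10.7]
grip_width: -0.003
```

```bash
python3 st.py; python3 - <<'E'
from h import *
w=manip.camera("wrist");s=manip.camera("scene")
cv2.imwrite("pics/w9.png",cv2.resize(w[0:160,190:450,::-1],None,fx=3,fy=3))
crop(s,"s9.png",205,285,300,380,8)
E
```

```text
t 11.67 u [ 0.541  -0.1494  0.2087] f [-3.6 -6.  10.7] tq [-1.5   0.63  0.04]
```

View pics/s9.png

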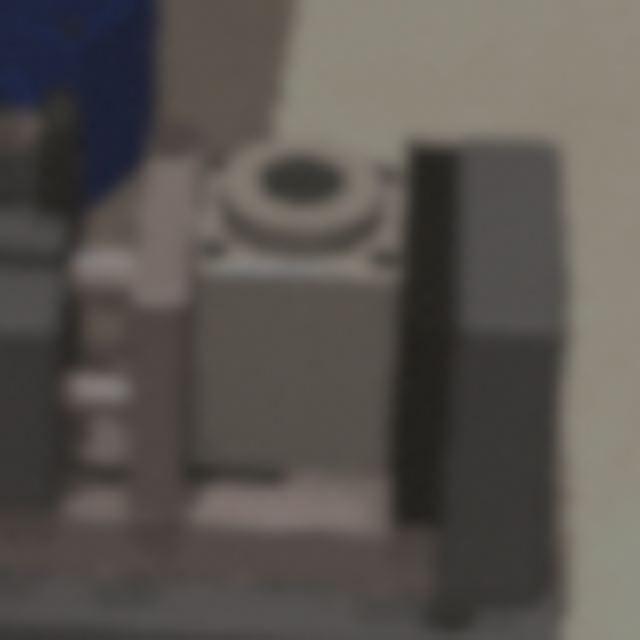

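>>> {"api": "arm_command", "payload": {"moves": [[[1,0,0,-0.02,0],[1,0,0,-0.02,0],[1,0,0,0,0]]]}}

```text
clock: 12.02
position: [0.5599, -0.0372, 0.2086]
ee_rot: [0.457, 0.538, -0.458, 0.541]
ft_force: [-2.6, -8.4, 9.7]
grip_width: -0.005
```

```bash
python3 st.py; python3 - <<'E'
from h import *
w=manip.camera("wrist");s=manip.camera("scene")
cv2.imwrite("pics/w10f.png",w[:,:,::-1])
A=cv2.resize(w[90:330,190:450,::-1],None,fx=3,fy=2.5)
cv2.imwrite("pics/w10.png",A)
crop(s,"s10.png",205,285,300,380,8)
E
```

```text
t 12.02 u [ 0.541  -0.149   0.2086] f [-4.2 -7.7  9.7] tq [-1.78  0.51  0.05]
```

View pics/w10.png

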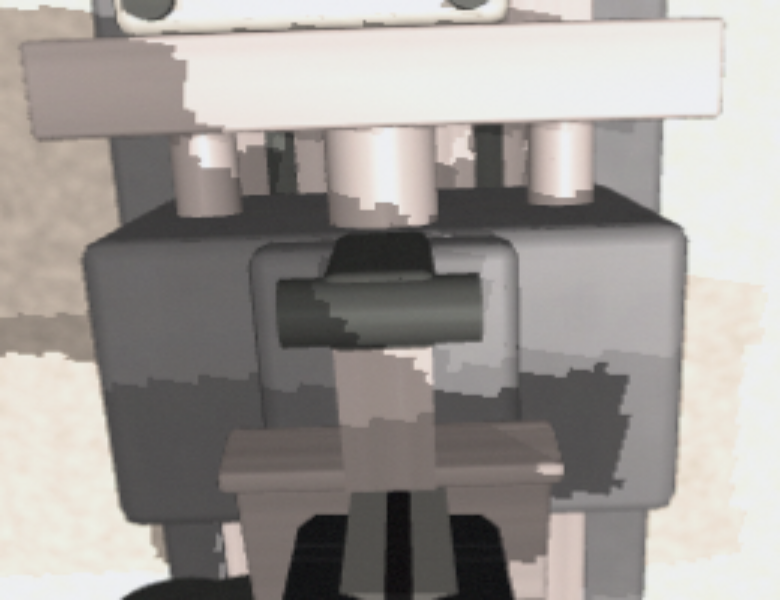

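View pics/s10.png

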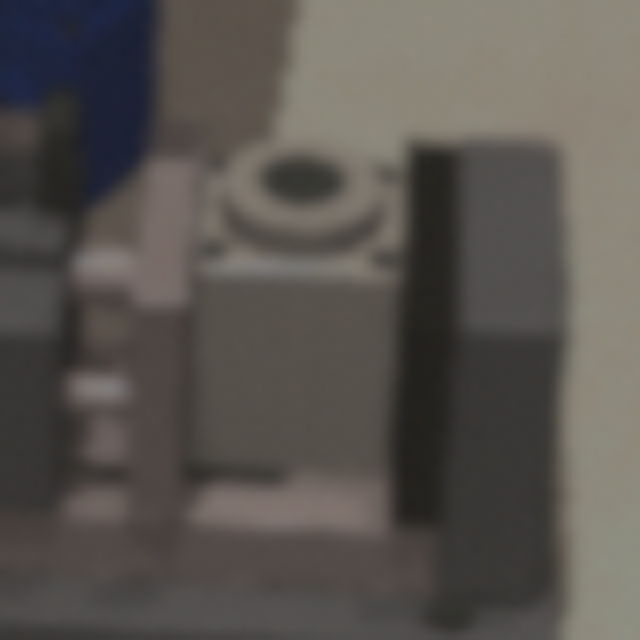

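>>> {"api": "arm_command", "payload": {"moves": [[[1,0,0,-0.02,0],[1,0,0,-0.02,0],[1,0,0,0,0],[1,0,0,0,0]]]}}

```text
clock: 12.45
position: [0.56, -0.0364, 0.2087]
ee_rot: [0.457, 0.538, -0.458, 0.541]
ft_force: [-0.8, -8.7, 9.5]
grip_width: 0.005
```

```bash
python3 st.py
```

```text
t 12.45 u [ 0.5412 -0.1482  0.2087] f [-2.5 -8.4  9.5] tq [-1.94  0.27  0.01]
```

```bash
python3 - <<'E'
from h import *
w=manip.camera("wrist")
cv2.imwrite("pics/w11f.png",w[:,:,::-1])
g=lambda n:cv2.cvtColor(cv2.imread(n),cv2.COLOR_BGR2GRAY)
b=g("pics/w11f.png").astype(np.float32)
for n in ["pics/w5.png","pics/w10f.png"]:
    a=g(n).astype(np.float32)
    for nm,(r0,r1,c0,c1) in {"hinge":(180,230,275,360),"ridge":(258,295,260,300),"jaw":(94,145,195,435)}.items():
        t=a[r0:r1,c0:c1];S=b[r0-8:r1+8,c0-8:c1+8]
        m=cv2.matchTemplate(S,t,cv2.TM_CCOEFF_NORMED);_,v,_,l=cv2.minMaxLoc(m)
        x,y=l
        sub=lambda q:(q[0]-q[2])/(2*(q[0]-2*q[1]+q[2]))
        dy=y-8+sub([m[y-1,x],m[y,x],m[y+1,x]]) if 0<y<m.shape[0]-1 else y-8
        dx=x-8+sub([m[y,x-1],m[y,x],m[y,x+1]]) if 0<x<m.shape[1]-1 else x-8
        print(n,nm,round(v,3),"dx",round(dx,2),"dy",round(dy,2))
E
```

```text
pics/w5.png hinge 0.969 dx -0.67 dy 3.12
pics/w5.png ridge 0.908 dx -0.53 dy 1.48
pics/w5.png jaw 0.801 dx -0.72 dy 3.2
pics/w10f.png hinge 0.978 dx -0.58 dy 1.83
pics/w10f.png ridge 0.962 dx -0.55 dy 1.02
pics/w10f.png jaw 0.99 dx -0.52 dy 1.93
```

The carriage has stalled against the facing: drive force is about 8 N and the fingers have begun to slip in the dish. The housing is snug at about 5 N, so I'll let the lever up slowly.

>>> {"api": "arm_command", "payload": {"moves": [[[1,-0.06,0,0,0],[1,-0.06,0,0,0],[1,-0.06,0,0,0],[1,-0.06,0,0,0],[1,-0.06,0,0,0],[1,-0.06,0,0,0],[1,-0.08,0,0,0],[1,-0.12,0,0,0]]]}}

```text
clock: 13.17
position: [0.5589, -0.0347, 0.2208]
ee_rot: [0.457, 0.539, -0.457, 0.54]
ft_force: [1.9, -4.4, -3.6]
grip_width: 0.0
```

```bash
python3 st.py;python3 - <<'E'
from h import *
w=manip.camera("wrist");s=manip.camera("scene");d=manip.camera("side")
cv2.imwrite("pics/w12f.png",w[:,:,::-1])
crop(s,"s12.png",190,290,230,380,5)
crop(d,"d12.png",205,335,240,400,4)
E
```

```text
t 13.17 u [ 0.5405 -0.1464  0.2208] f [ 1.  -4.7 -3.6] tq [-1.15 -0.43  0.05]
```

View pics/w12f.png

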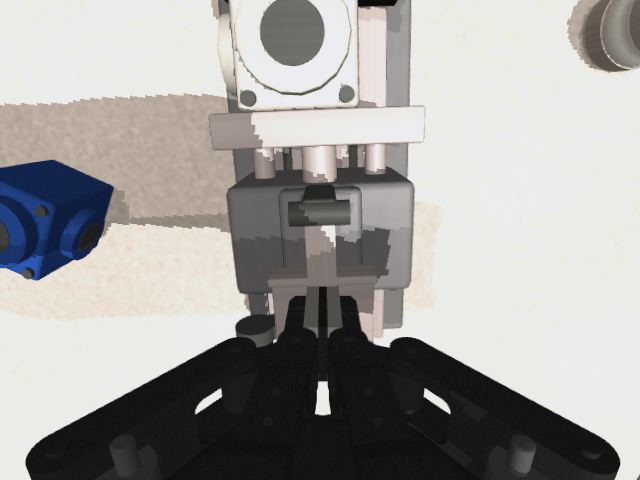

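View pics/s12.png

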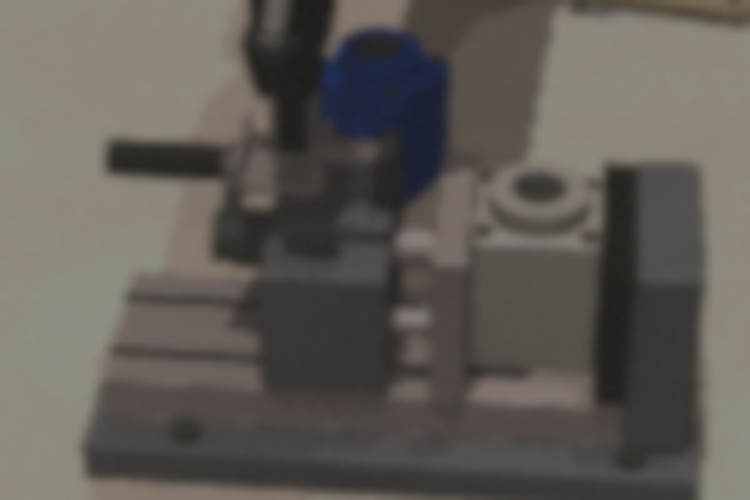

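View pics/d12.png

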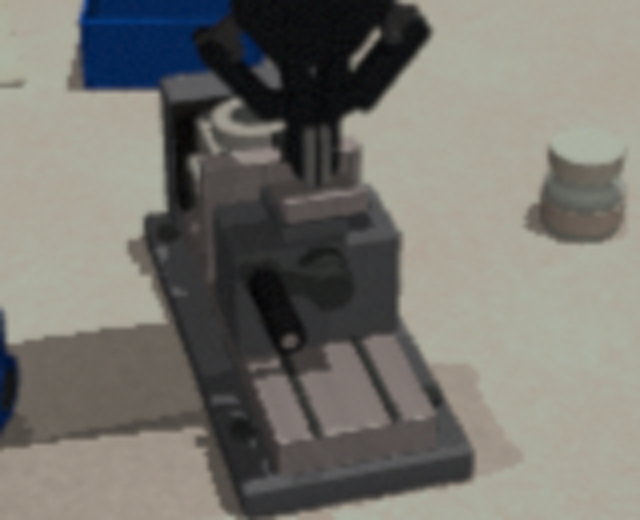

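>>> {"api": "arm_command", "payload": {"moves": [[[1,-0.1,0,0,0],[1,-0.2,0,0,0],[1,-0.4,0,0,0],[1,-0.8,0,0,0],[1,-1,0,0,0],[1,0,0,0,-2],[0.5,0,0,0,0],[0.5,0,0,0,0]]]}}

```text
clock: 13.98
position: [0.559, -0.0331, 0.2842]
ee_rot: [0.447, 0.548, -0.447, 0.548]
ft_force: [0.4, -0.2, -0.1]
grip_width: 0.27
```

```bash
python3 st.py;python3 - <<'E'
from h import *
i=manip.camera_info("wrist");w=manip.camera("wrist");s=manip.camera("scene");d=manip.camera("side")
cv2.imwrite("pics/w13f.png",w[:,:,::-1])
crop(s,"s13.png",190,290,230,380,5)
crop(d,"d13.png",205,335,240,400,4)
for c in ["wrist","scene","side"]:
  for q in ["grip_mid","hub","dish","housing_mid","jaw_face"]:
    print(c,q,[(np.round(r["pixel"],1).tolist(),round(r["confidence"],2)) for r in manip.pinpoint(q,c)][:3])
E
```

```text
t 13.98 u [ 0.5409 -0.1448  0.2842] f [ 0.3 -0.3 -0.1] tq [-0.02  0.01  0.04]
wrist grip_mid []
wrist hub []
wrist dish [([263.6, 323.5], 0.64)]
wrist housing_mid [([188.6, 89.8], 0.58)]
wrist jaw_face []
scene grip_mid [([221.7, 264.5], 0.61)]
scene hub [([235.7, 260.5], 0.96), ([246.0, 352.9], 0.17)]
scene dish []
scene housing_mid [([214.3, 307.9], 0.77), ([246.7, 335.9], 0.55)]
scene jaw_face [([243.7, 321.8], 0.65)]
side grip_mid [([261.2, 385.3], 0.67), ([280.7, 309.3], 0.54)]
side hub [([283.7, 326.3], 0.84)]
side dish [([252.4, 319.9], 0.83)]
side housing_mid [([300.4, 227.2], 0.84), ([250.0, 303.9], 0.5), ([286.9, 309.3], 0.3)]
side jaw_face [([255.5, 308.9], 0.77), ([220.3, 283.7], 0.63), ([258.3, 386.8], 0.47)]
```

View pics/w13f.png

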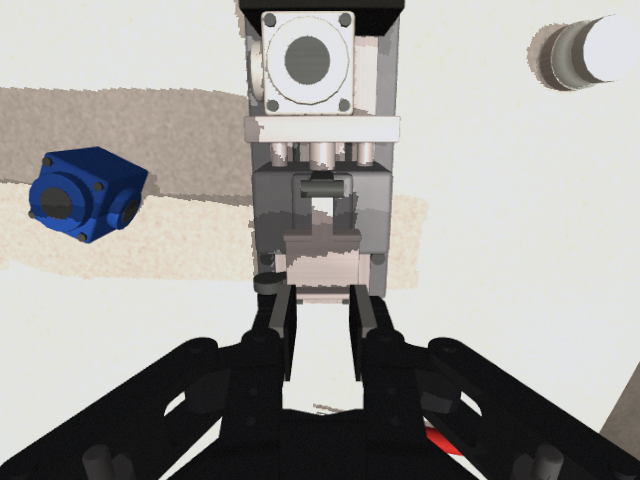

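View pics/s13.png

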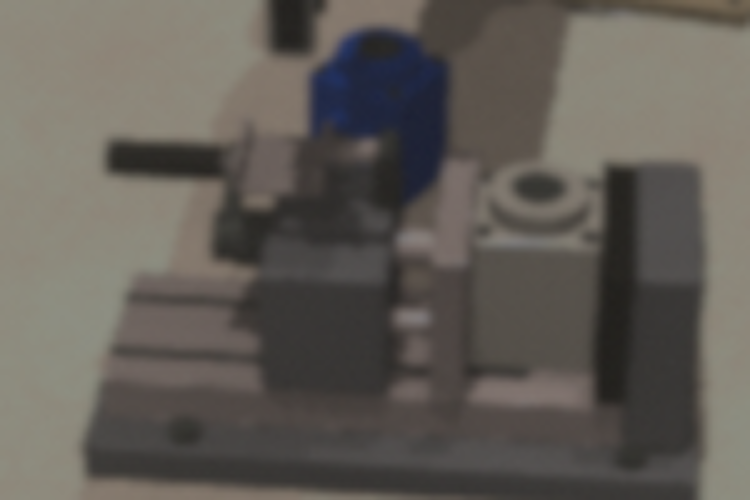

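View pics/d13.png

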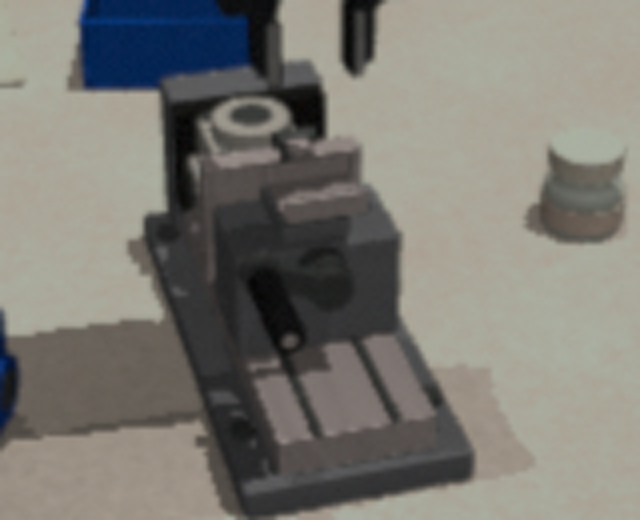

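```bash
python3 - <<'E'
from h import *
a=np.radians(11.6);ux=np.array([np.cos(a),np.sin(a),0]);uy=np.array([-np.sin(a),np.cos(a),0])
s=manip.camera_info("scene");d=manip.camera_info("side");i=manip.camera_info("wrist")
v=lambda X:np.round([X@ux,X@uy,X[2]],4)
for n,p,q in [("grip",(221.7,264.5),(280.7,309.3)),("hub",(235.7,260.5),(283.7,326.3)),("jaw",(243.7,321.8),(255.5,308.9)),("hous",(246.7,335.9),(250,303.9)),
  # manual: grip free end centre; crop px
  ("gripend",(190+157/5,230+110/5),(205+341/4,240+289/4))]:
    X,e=tri([(s,p),(d,q)]);print(n,np.round(X,4),v(X),np.round(e,4))
for n,rc,z in [("jawL",(117,246),.125),("jawR",(116,400),.125),("rubL",(10,268),.119),("rubR",(10,352),.119),("dish n L",(297,293),.154),("dish n R",(297,352),.154),("far",(236,323),.154),("boss",(289.5,269),.12),("bossL",(283,254),.11),("bossR",(283,286),.11),("bedL",(170,249),.045),("bedR",(170,396),.045),("hL",(100,262),.119),("hR",(100,355),.119)]:
    X=atz(i,rc,z);print(n,np.round(X,4),v(X))
im=cv2.imread("pics/w13f.png");cv2.imwrite("pics/w13c.png",cv2.resize(im[220:320,230:400],None,fx=4,fy=4))
E
```

```text
grip [ 0.5361 -0.104   0.1151] [ 0.5043 -0.2097  0.1151] [0.0008 0.0008]
hub [ 0.5732 -0.0995  0.101 ] [ 0.5414 -0.2128  0.101 ] [0.0008 0.0008]
jaw [0.5427 0.0415 0.0862] [ 0.54   -0.0685  0.0862] [0. 0.]
hous [0.5332 0.0749 0.0801] [ 0.5374 -0.0339  0.0801] [0.002 0.002]
gripend [ 0.5405 -0.1346  0.1128] [ 0.5024 -0.2405  0.1128] [0.0008 0.0008]
jawL [0.4981 0.0352 0.125 ] [ 0.495  -0.0657  0.125 ]
jawR [0.5894 0.0545 0.125 ] [ 0.5883 -0.0651  0.125 ]
rubL [0.5004 0.0971 0.119 ] [ 0.5097 -0.0055  0.119 ]
rubR [0.5483 0.1068 0.119 ] [ 0.5585 -0.0056  0.119 ]
dish n L [ 0.547  -0.0628  0.154 ] [ 0.5232 -0.1715  0.154 ]
dish n R [ 0.5825 -0.0555  0.154 ] [ 0.5594 -0.1715  0.154 ]
far [ 0.5571 -0.0206  0.154 ] [ 0.5416 -0.1322  0.154 ]
boss [ 0.5296 -0.0782  0.12  ] [ 0.5031 -0.1831  0.12  ]
bossL [ 0.5173 -0.0804  0.11  ] [ 0.4906 -0.1827  0.11  ]
bossR [ 0.5405 -0.0755  0.11  ] [ 0.5143 -0.1827  0.11  ]
bedL [ 0.4906 -0.0095  0.045 ] [ 0.4787 -0.1079  0.045 ]
bedR [0.6133 0.0156 0.045 ] [ 0.6039 -0.108   0.045 ]
hL [0.5051 0.0469 0.119 ] [ 0.5042 -0.0556  0.119 ]
hR [0.5611 0.0583 0.119 ] [ 0.5613 -0.0557  0.119 ]
```

View pics/w13c.png

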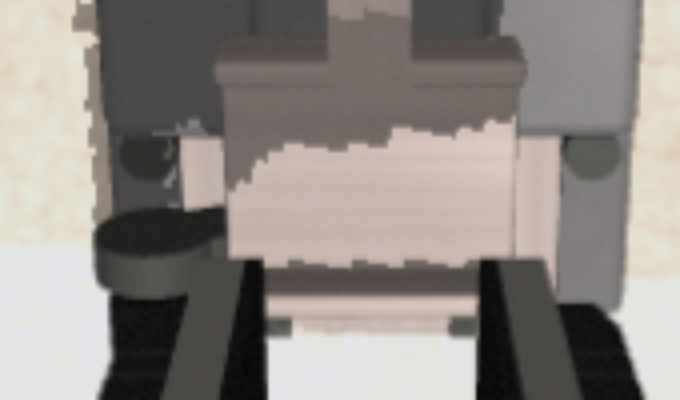

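The lever is up and the housing sits square against the black facing in the wrist view (rear edge at row 10). The grip measures 40 mm from the axis, with a crank angle of about 0.35. Next I move above the grip.

>>> {"api": "arm_command", "payload": {"moves": [[[0.5,0,-0.4,0.8,0],[0.5,0,-0.4,0.8,0],[0.5,0,-0.4,0.8,0],[0.5,0,-0.36,0.85,0],[0.5,0.6,0,0,0],[0.5,0.6,0,0,0],[0.5,0.4,0,0,0],[0.5,0,0,0,0],[0.5,0,0,0,0]]]}}

```text
clock: 15.63
position: [0.5371, -0.1207, 0.2438]
ee_rot: [0.447, 0.548, -0.447, 0.548]
ft_force: [-0.2, 0.1, 1.2]
grip_width: 0.502
```

```bash
python3 st.py;python3 - <<'E'
from h import *
o=manip.get_obs();M=R.from_quat(o["ee_rot"]).as_matrix();print("yaw",np.degrees(np.arctan2(M[1,1],M[0,1])),o["grip_width"],o["joint_pos"])
i=manip.camera_info("wrist");w=manip.camera("wrist");s=manip.camera("scene");d=manip.camera("side")
cv2.imwrite("pics/w14f.png",w[:,:,::-1])
crop(s,"s14.png",180,290,220,370,5)
crop(d,"d14.png",205,335,240,400,4)
for c in ["wrist"]:
  for q in ["grip_mid","hub"]:
    print(c,q,[(np.round(r["pixel"],1).tolist(),round(r["confidence"],2)) for r in manip.pinpoint(q,c)][:3])
E
```

```text
t 15.63 u [ 0.5018 -0.2262  0.2438] f [-0.2  0.1  1.2] tq [ 0.09 -0.04  0.01]
yaw 11.553495760809962 0.5021514548361115 [ 0.67922929  0.27217527 -0.62700065  1.71243267  0.16890161  1.21232663
  0.21171894]
wrist grip_mid [([243.2, 325.3], 0.89), ([24.0, 376.8], 0.71)]
wrist hub []
```

View pics/w14f.png

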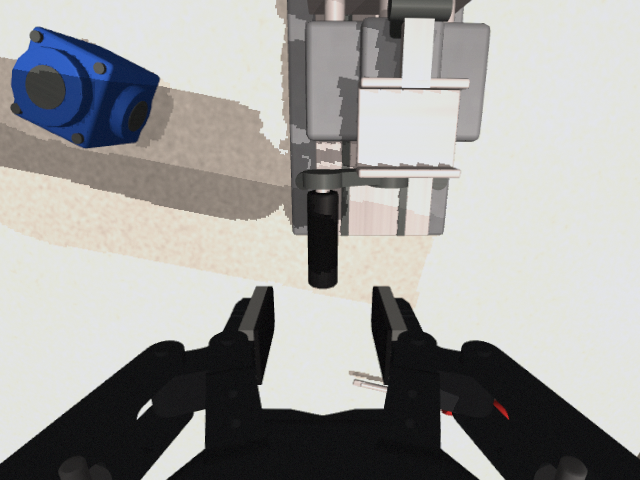

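View pics/s14.png

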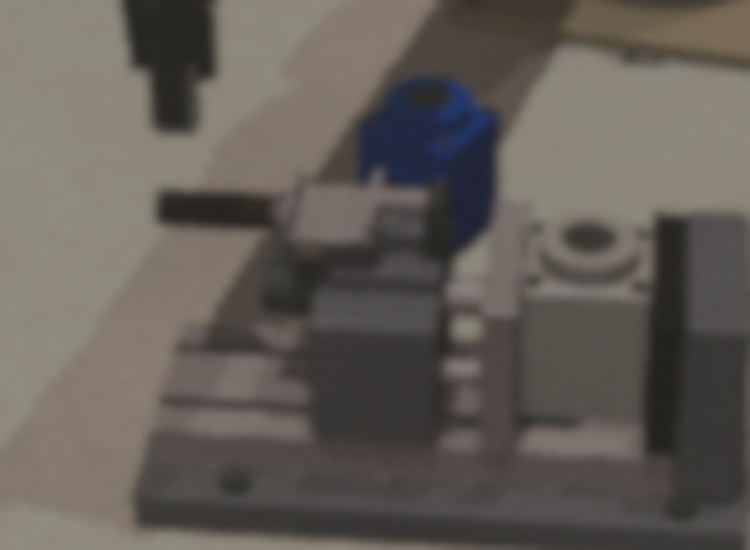

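View pics/d14.png

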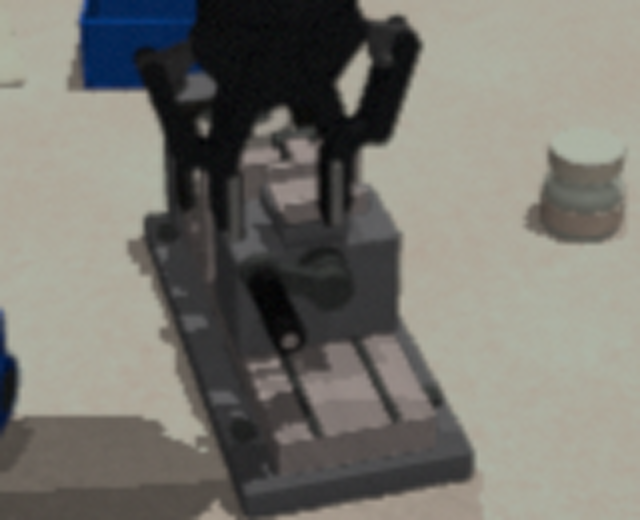

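```bash
python3 - <<'E'
from h import *
a=np.radians(11.6);ux=np.array([np.cos(a),np.sin(a),0]);uy=np.array([-np.sin(a),np.cos(a),0])
i=manip.camera_info("wrist");s=manip.camera_info("scene");d=manip.camera_info("side")
v=lambda X:np.round([X@ux,X@uy,X[2]],4)
for rc in [(243,324),(277,322.5),(190,322.5)]:
  for z in [.11,.115]: print(rc,z,v(atz(i,rc,z)))
X,e=tri([(i,(243,324)),(s,(221.7,264.5)),(d,(280.7,309.3))]);print(v(X),e)
# width 18mm check: cols at row 250
print(v(atz(i,(250,307.5),.114)),v(atz(i,(250,338),.114)))
# dish ridge
print(v(atz(i,(173,360),.154)),v(atz(i,(173,460),.154)))
E
```

```text
(243, 324) 0.11 [ 0.5036 -0.2193  0.11  ]
(243, 324) 0.115 [ 0.5036 -0.2176  0.115 ]
(277, 322.5) 0.11 [ 0.5027 -0.2414  0.11  ]
(277, 322.5) 0.115 [ 0.5027 -0.2392  0.115 ]
(190, 322.5) 0.11 [ 0.5027 -0.1873  0.11  ]
(190, 322.5) 0.115 [ 0.5027 -0.1864  0.115 ]
[ 0.5038 -0.2129  0.1168] [np.float64(0.003829477820619515), np.float64(0.0038866668278121057), np.float64(0.0001923026329450226)]
[ 0.4939 -0.2223  0.114 ] [ 0.5119 -0.2223  0.114 ]
[ 0.5193 -0.1716  0.154 ] [ 0.564  -0.1714  0.154 ]
```

>>> {"api": "arm_command", "payload": {"force": 25, "moves": [[[0.5,0.4,0.04,0,0],[0.5,0.6,0,0,0],[0.5,0.6,0,0,0],[0.5,0.5,0,0,0],[0.5,0.4,0,0,0],[0.5,0.2,0,0,0],[0.5,0.14,0,0,0],[0.5,0,0,0,0],[0.5,0,0,0,0]]]}}

```text
clock: 16.63
position: [0.5383, -0.1208, 0.1733]
ee_rot: [0.447, 0.547, -0.447, 0.548]
ft_force: [0.1, -0.4, 0.0]
grip_width: 0.499
```

```bash
python3 st.py;python3 - <<'E'
from h import *
w=manip.camera("wrist");s=manip.camera("scene");d=manip.camera("side")
cv2.imwrite("pics/w15f.png",w[:,:,::-1])
crop(s,"s15.png",180,290,220,370,5)
crop(d,"d15.png",205,335,240,400,4)
E
```

```text
t 16.63 u [ 0.503  -0.2266  0.1733] f [-0.  -0.5  0. ] tq [0.01 0.01 0.04]
```

View pics/w15f.png

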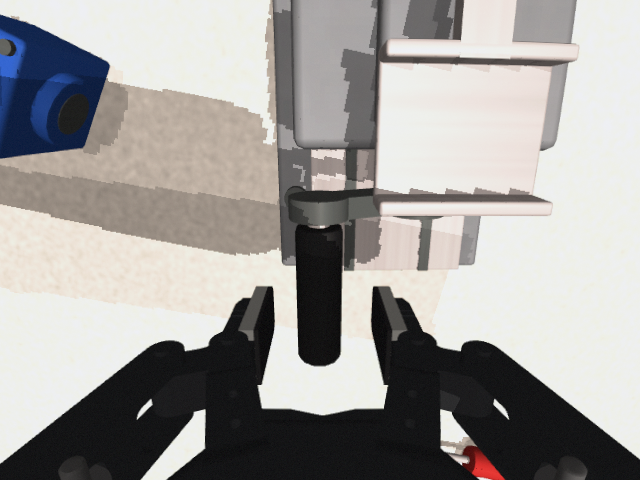

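View pics/d15.png

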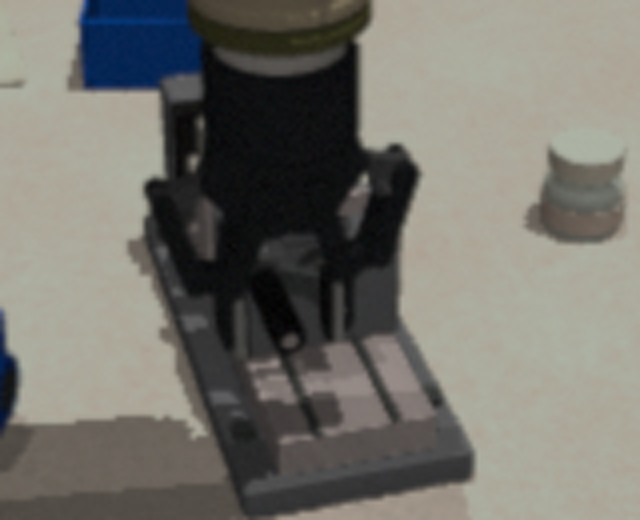

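View pics/s15.png

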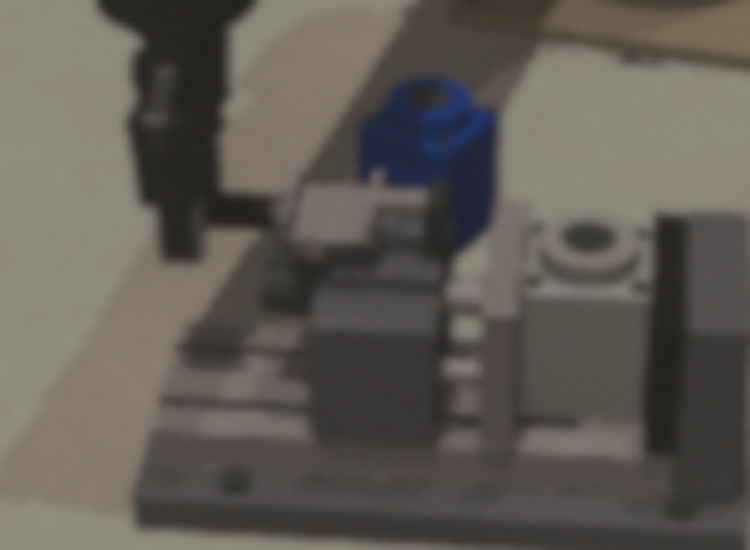

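The grip lies between the open fingers at (300,320) in the wrist view. Closing on it.

>>> {"api": "arm_command", "payload": {"force": 25, "moves": [[[1,0,0,0,0],[1,0,0,0,0],[1,0,0,0,0],[1,0,0,0,0],[1,0,0,0,0],[1,0,0,0,0],[1,0,0,0,0]]]}}

```text
clock: 17.37
position: [0.5375, -0.1211, 0.1729]
ee_rot: [0.447, 0.548, -0.448, 0.547]
ft_force: [-5.7, -1.3, 3.5]
grip_width: 0.198
```

```bash
python3 st.py;python3 - <<'E'
from h import *
w=manip.camera("wrist");cv2.imwrite("pics/w16f.png",w[:,:,::-1])
# plan: increments
th=np.linspace(0.36,0.36+np.pi,25)
x=-.042*np.cos(th);z=.042*np.sin(th)
print(np.round(np.c_[np.degrees(th-.36)[1:],-np.diff(z)/.025,np.diff(x)/.025],2))
E
```

```text
t 17.37 u [ 0.5021 -0.2267  0.1729] f [-5.8 -0.1  3.5] tq [-0.16  1.18  0.08]
[[ 7.500e+00 -2.000e-01  9.000e-02]
 [ 1.500e+01 -1.900e-01  1.200e-01]
 [ 2.250e+01 -1.700e-01  1.400e-01]
 [ 3.000e+01 -1.500e-01  1.600e-01]
 [ 3.750e+01 -1.300e-01  1.800e-01]
 [ 4.500e+01 -1.000e-01  1.900e-01]
 [ 5.250e+01 -8.000e-02  2.100e-01]
 [ 6.000e+01 -5.000e-02  2.100e-01]
 [ 6.750e+01 -2.000e-02  2.200e-01]
 [ 7.500e+01  1.000e-02  2.200e-01]
 [ 8.250e+01  4.000e-02  2.200e-01]
 [ 9.000e+01  6.000e-02  2.100e-01]
 [ 9.750e+01  9.000e-02  2.000e-01]
 [ 1.050e+02  1.200e-01  1.900e-01]
 [ 1.125e+02  1.400e-01  1.700e-01]
 [ 1.200e+02  1.600e-01  1.500e-01]
 [ 1.275e+02  1.800e-01  1.300e-01]
 [ 1.350e+02  1.900e-01  1.000e-01]
 [ 1.425e+02  2.100e-01  8.000e-02]
 [ 1.500e+02  2.100e-01  5.000e-02]
 [ 1.575e+02  2.200e-01  2.000e-02]
 [ 1.650e+02  2.200e-01 -1.000e-02]
 [ 1.725e+02  2.200e-01 -4.000e-02]
 [ 1.800e+02  2.100e-01 -6.000e-02]]
```

View pics/w16f.png

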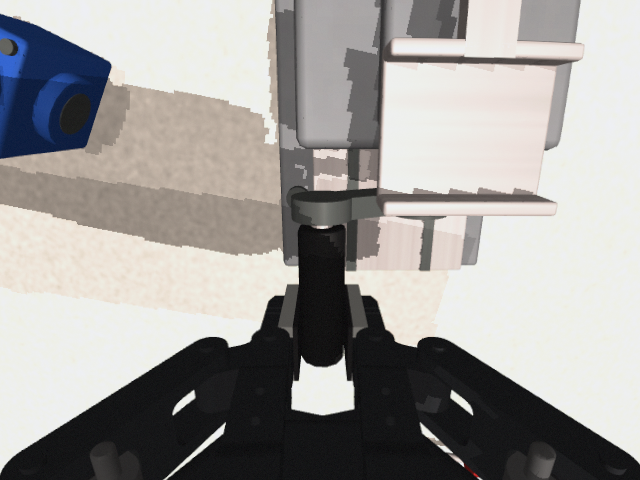

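>>> {"api": "arm_command", "payload": {"moves": [[[1,-0.2,0.09,0,0],[1,-0.19,0.12,0,0],[1,-0.17,0.14,0,0],[1,-0.15,0.16,0,0],[1,-0.13,0.18,0,0],[1,-0.1,0.19,0,0],[1,0,0,0,0]]]}}

```text
clock: 18.0
position: [0.5609, -0.1163, 0.1967]
ee_rot: [0.448, 0.547, -0.447, 0.548]
ft_force: [3.6, -1.9, -5.5]
grip_width: 0.203
```

```bash
python3 st.py;python3 - <<'E'
from h import *
w=manip.camera("wrist");cv2.imwrite("pics/w17f.png",w[:,:,::-1])
E
```

```text
t 18.0 u [ 0.5261 -0.2267  0.1967] f [ 3.2 -2.6 -5.5] tq [-0.26 -0.86 -0.01]
```

View pics/w17f.png

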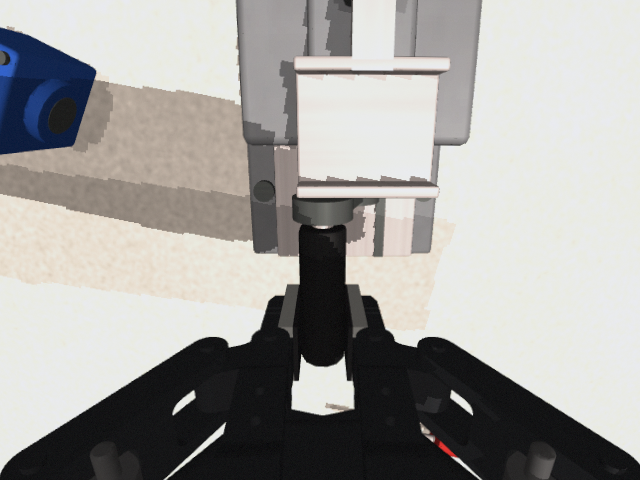

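The crank is turning as planned with small forces. Continuing over the top.

>>> {"api": "arm_command", "payload": {"moves": [[[1,-0.08,0.21,-0.01,0],[1,-0.05,0.21,-0.01,0],[1,-0.02,0.22,-0.01,0],[1,0.01,0.22,-0.01,0],[1,0.04,0.22,0,0],[1,0.06,0.21,-0.01,0],[1,0.09,0.2,0,0],[1,0.12,0.19,-0.01,0],[1,0,0,0,0]]]}}

```text
clock: 18.8
position: [0.6002, -0.108, 0.191]
ee_rot: [0.447, 0.548, -0.449, 0.547]
ft_force: [-1.8, -7.3, -9.7]
grip_width: 0.2
```

```bash
python3 st.py
```

```text
t 18.8 u [ 0.5662 -0.2265  0.191 ] f [-3.3 -6.7 -9.7] tq [-1.53  0.49  0.03]
```

>>> {"api": "arm_command", "payload": {"moves": [[[1,0.14,0.17,0,0],[1,0.16,0.15,-0.01,0],[1,0.18,0.13,0,0],[1,0.19,0.1,-0.01,0],[1,0.21,0.08,0,0],[1,0,0,0,0]]]}}

```text
clock: 19.3
position: [0.6152, -0.105, 0.1692]
ee_rot: [0.446, 0.548, -0.449, 0.547]
ft_force: [-6.5, -7.6, -5.8]
grip_width: 0.202
```

```bash
python3 st.py;python3 - <<'E'
from h import *
w=manip.camera("wrist");cv2.imwrite("pics/w18f.png",w[:,:,::-1])
s=manip.camera("scene");d=manip.camera("side")
crop(s,"s18.png",180,290,220,370,5);crop(d,"d18.png",205,335,240,400,4)
E
```

```text
t 19.3 u [ 0.5815 -0.2265  0.1692] f [-7.8 -6.1 -5.8] tq [-1.68  1.27  0.06]
```

View pics/w18f.png

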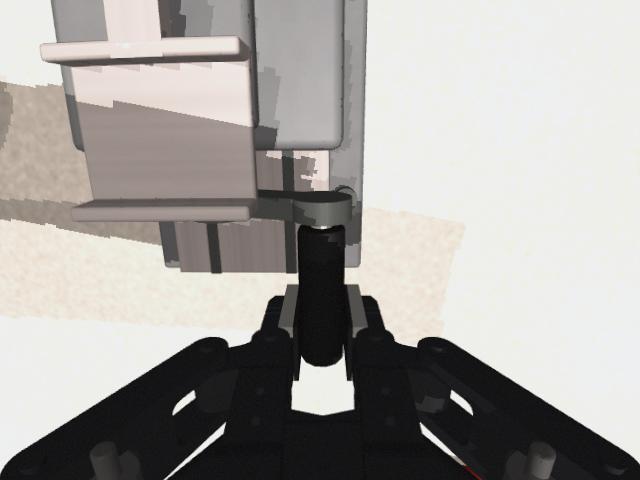

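View pics/s18.png

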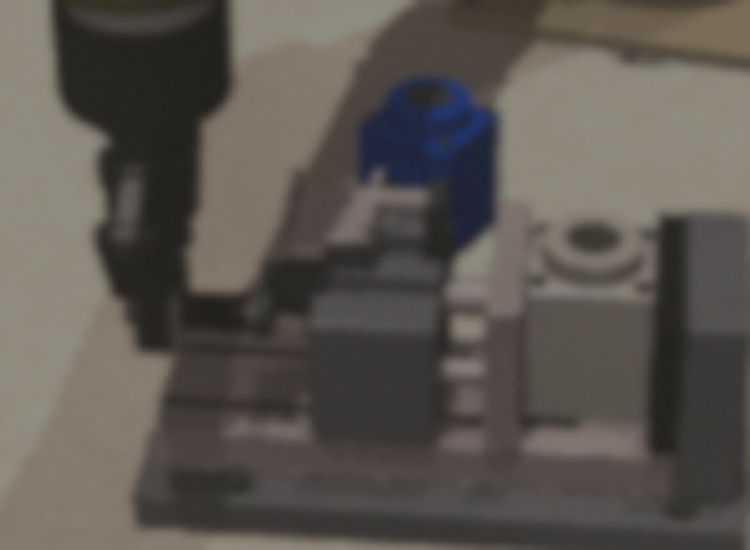

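>>> {"api": "arm_command", "payload": {"moves": [[[1,0.21,0.05,0.02,0],[1,0.22,0.02,0.02,0],[1,0.22,-0.01,0.02,0],[1,0.22,-0.04,0.01,0],[1,0.21,-0.06,0,0],[1,0,0,0,0],[1,0,0,0,0]]]}}

```text
clock: 20.03
position: [0.6145, -0.1054, 0.1432]
ee_rot: [0.447, 0.548, -0.448, 0.547]
ft_force: [-7.9, -2.3, -0.4]
grip_width: 0.196
```

```bash
python3 st.py;python3 - <<'E'
from h import *
a=np.radians(11.6);ux=np.array([np.cos(a),np.sin(a),0]);uy=np.array([-np.sin(a),np.cos(a),0])
w=manip.camera("wrist");cv2.imwrite("pics/w19f.png",w[:,:,::-1])
s=manip.camera("scene");d=manip.camera("side")
crop(s,"s19.png",180,290,220,370,5);crop(d,"d19.png",205,335,240,400,4)
E
```

```text
t 20.03 u [ 0.5808 -0.2268  0.1432] f [-8.2 -0.7 -0.4] tq [-0.68  1.63  0.04]
```

View pics/w19f.png

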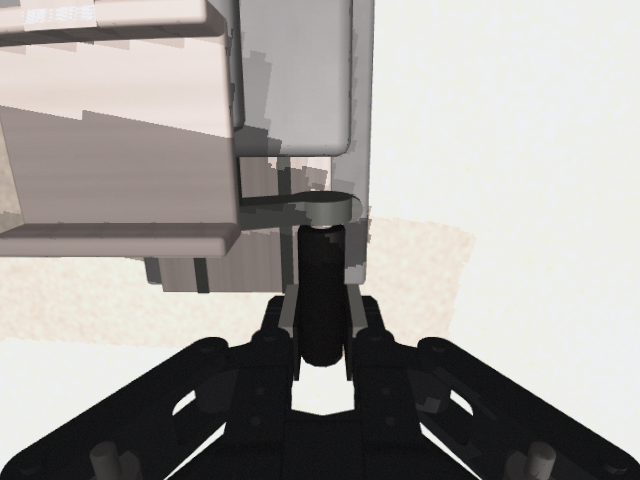

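View pics/d19.png

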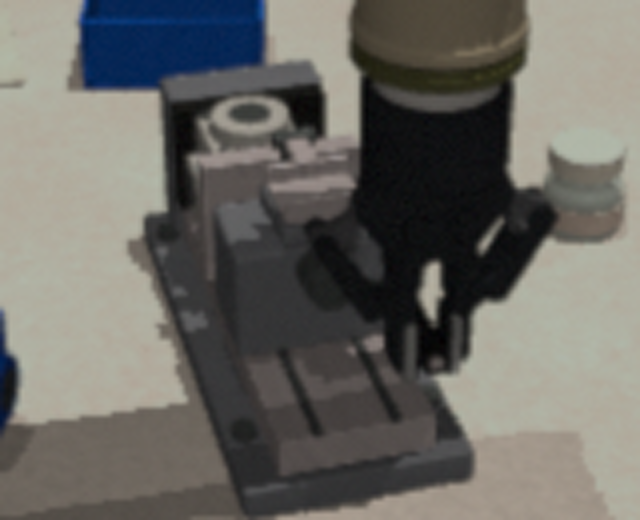

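The turn is complete. The TCP went from 14.9 mm above the axis height to 14.8 mm below it, which is the opposite point. Easing the side load, opening and lifting.

>>> {"api": "arm_command", "payload": {"moves": [[[1,0,-0.04,0,0],[1,0,0,0,0],[0.6,0,0,0,0],[0.6,0,0,0,0],[0.6,0,0,0,0],[0.6,0,0,0,0]]]}}

```text
clock: 20.68
position: [0.6148, -0.1045, 0.1437]
ee_rot: [0.448, 0.548, -0.447, 0.548]
ft_force: [-0.5, 1.4, -1.1]
grip_width: 0.403
```

```bash
python3 st.py;python3 - <<'E'
from h import *
print(manip.get_obs()["grip_width"])
w=manip.camera("wrist");cv2.imwrite("pics/w20f.png",w[:,:,::-1])
E
```

```text
t 20.68 u [ 0.5812 -0.226   0.1437] f [-0.2  1.5 -1.1] tq [-0.02  0.02  0.02]
0.40298184329901593
```

View pics/w20f.png

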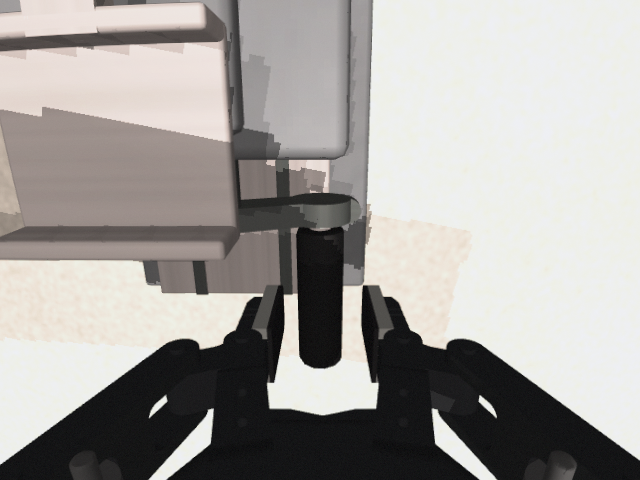

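The gripper is open and clear on both sides of the grip. Lifting and backing away towards vise −y.

>>> {"api": "arm_command", "payload": {"moves": [[[0.6,-0.2,0,0,0],[0.6,-0.5,0,0,0],[0.6,-0.8,0,0,0],[0.6,-1,0,0,0],[0.6,-1,0,0,0],[0.6,-1,0,0,0],[0.6,-0.5,-0.4,0,0],[0.6,0,0,0,0],[0.6,0,0,0,0]]]}}

```text
clock: 21.48
position: [0.6046, -0.1072, 0.2696]
ee_rot: [0.448, 0.547, -0.447, 0.548]
ft_force: [-0.6, -0.3, -1.1]
grip_width: 0.401
```

```bash
python3 st.py;python3 - <<'E'
from h import *
w=manip.camera("wrist");cv2.imwrite("pics/w21f.png",w[:,:,::-1])
s=manip.camera("scene");d=manip.camera("side")
crop(s,"s21.png",180,290,220,370,5);crop(d,"d21.png",205,335,240,400,4)
I={c:manip.camera_info(c) for c in ["wrist","scene","side"]}
a=np.radians(11.6);ux=np.array([np.cos(a),np.sin(a),0]);uy=np.array([-np.sin(a),np.cos(a),0])
for q in ["grip_mid","hub","dish","housing_mid","jaw_face"]:
    for c in ["scene","side"]:
        print(c,q,[(np.round(r["pixel"],1).tolist(),round(r["confidence"],2)) for r in manip.pinpoint(q,c)][:3])
E
```

```text
t 21.48 u [ 0.5707 -0.2266  0.2696] f [-0.6 -0.1 -1.1] tq [0.02 0.04 0.01]
scene grip_mid [([251.3, 261.0], 0.6)]
side grip_mid [([284.9, 344.5], 0.63)]
scene hub [([236.2, 258.1], 0.72)]
side hub [([283.3, 327.3], 0.71)]
scene dish [([222.0, 284.9], 0.81), ([344.8, 341.2], 0.34)]
side dish [([254.9, 318.3], 0.67)]
scene housing_mid [([245.0, 336.9], 0.82), ([212.7, 305.6], 0.71)]
side housing_mid [([301.3, 227.6], 0.9), ([250.9, 300.4], 0.72)]
scene jaw_face [([244.3, 321.2], 0.74)]
side jaw_face [([250.3, 308.8], 0.68), ([251.8, 318.4], 0.35)]
```

View pics/w21f.png

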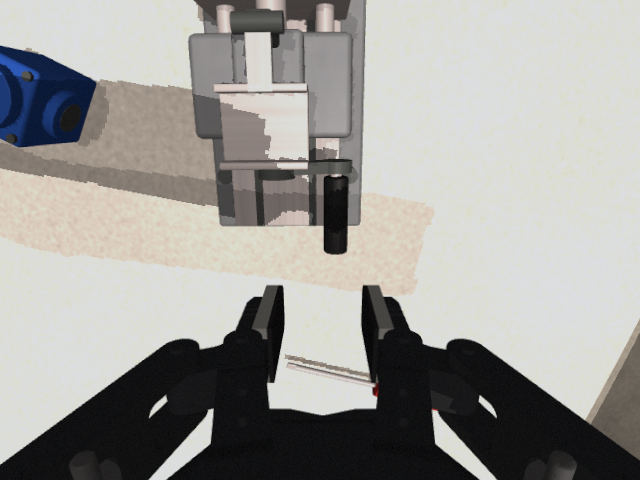

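View pics/s21.png

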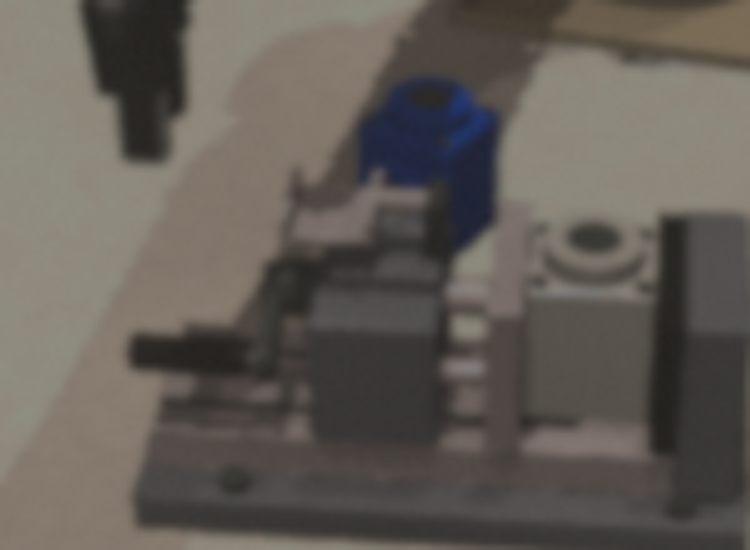

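View pics/d21.png

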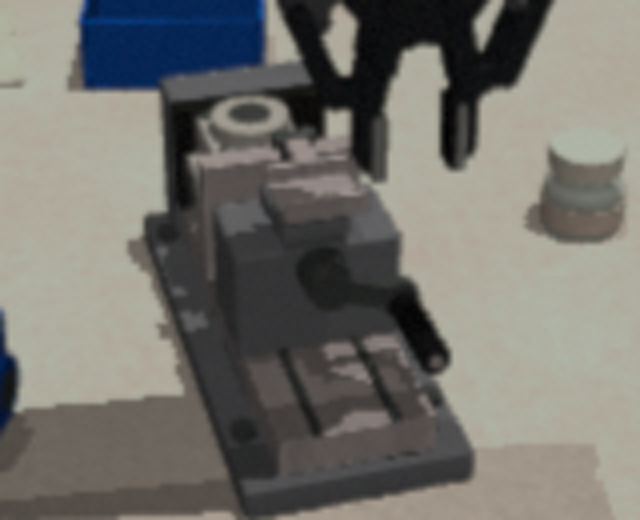

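```bash
python3 - <<'E'
import cv2,numpy as np
g=lambda n:cv2.cvtColor(cv2.imread(n),cv2.COLOR_BGR2GRAY).astype(np.float32)
a=g("pics/s14.png");b=g("pics/s21.png")
for nm,(r0,r1,c0,c1) in {"housing":(210,410,530,640),"boss":(215,285,545,645),"jaw":(205,440,480,530),"carr":(290,440,310,450),"fixed":(215,500,690,745),"rubber":(215,450,640,690)}.items():
    t=a[r0:r1,c0:c1];S=b[max(r0-20,0):r1+20,c0-20:c1+20]
    m=cv2.matchTemplate(S,t,cv2.TM_CCOEFF_NORMED);_,v,_,l=cv2.minMaxLoc(m);print(nm,round(v,3),"dx px",(l[0]-(c0-max(c0-20,0)))/5,"dy",(l[1]-20)/5)
t=np.hstack
A=cv2.imread("pics/s14.png")[180:480,450:750];B=cv2.imread("pics/s21.png")[180:480,450:750]
cv2.imwrite("pics/cmp.png",np.vstack([A,B]))
E
```

```text
housing 0.996 dx px 1.0 dy 0.0
boss 0.996 dx px 1.0 dy 0.0
jaw 0.993 dx px 0.8 dy -0.2
carr 0.996 dx px -0.2 dy 0.0
fixed 0.998 dx px 0.0 dy 0.0
rubber 0.987 dx px 0.6 dy 0.0
```

View pics/cmp.png

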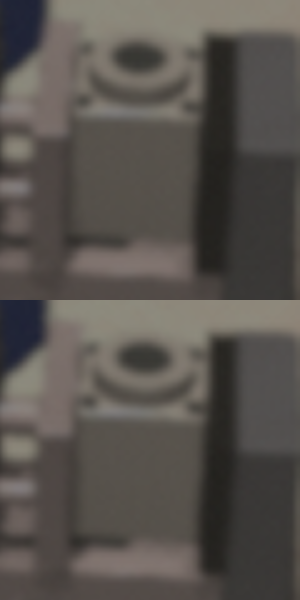

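```bash
python3 - <<'E'
from h import *
a=np.radians(11.6);ux=np.array([np.cos(a),np.sin(a),0]);uy=np.array([-np.sin(a),np.cos(a),0])
s=manip.camera_info("scene");d=manip.camera_info("side");i=manip.camera_info("wrist")
X,e=tri([(s,(251.3,261)),(d,(284.9,344.5))]);print(np.round([X@ux,X@uy,X[2]],4),e)
Y=atz(i,(214,336),.085);print(np.round([Y@ux,Y@uy],4))
dx=X@ux-.5415;dz=X[2]-.1;print("angle past level +x side",np.arctan2(-dz,dx))
E
```

```text
[ 0.5838 -0.2059  0.0859] [np.float64(0.00015540904399698405), np.float64(0.00015540904399721143)]
[ 0.5807 -0.2135]
angle past level +x side 0.3223717669400386
```

The crank is 0.32 rad past level on the +x side, against about 0.35 at the start, so it is half a turn on. Handing in.

```bash
python3 -c "
from workcell import manip
print(manip.hand_in(), manip.get_obs()['clock'])"
```

```text
the job is handed in; nothing more can be done
the job is handed in; nothing more can be done
```

The gearbox housing is clamped in the vise and the job is handed in, at about 22 s of the 64 s allowed.

**What I did**
- I pressed the release lever about 8 mm down in its dish and slid the carriage up, slowing to about 6 mm/s before the jaw touched the housing.
- I stopped when the carriage stalled against the rubber facing at about 8 N total drive, roughly 5 N on the housing.
- I let the lever spring back up, then turned the crank half a turn clockwise over the top, opened the gripper and lifted clear.

**Last checks**
- **Clamping:** the jaw and housing moved together about 2.4 mm into the facing during the turn, which fits the 2.5 mm expected from half a turn. The carriage did not move, so the half-nut is locked.
- **Crank:** the tool path was symmetric about the screw's axis. The cameras put the grip about 0.32 rad past level, against about 0.35 at the start, so it is half a turn within measuring error.
- **Forces:** readings stayed under about 15 N, and the robot was touching nothing at the end.
- **Left alone:** I did not touch the bin, screwdriver, jar or blue look-alike.

**Disagreements and limits**
- My first vise angle (9.8°) was about 2° off. A closer view gave 11.6°, and I corrected to that before reaching the housing.
- As the lever came up, the fingers briefly rubbed the dish's forward ridge at about 5 N.
- I judged the housing square from the wrist view before tightening. After the turn I checked only its position, in the scene picture.

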